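Close up the silversmith's steam cleaner

ROBOT

A 6-joint arm with a two-finger parallel gripper is mounted at the origin on the work surface. World frame = base frame: x ahead of the robot, y to its left, z up, the work surface at z = 0. Lengths are in mm, angles in degrees, forces in N, time in s.
With the tool pointing down it reaches from about 350 to 850 mm from the base axis. Payload 8.1 kg.
Tool frame: the origin (TCP) lies midway between the tips of the shut fingers; the grasp point (between the pads) lies 19 mm behind it; z points along the fingers, x is the direction in which the jaws open and shut, and the axes are right-handed (so a half turn about z gives the same grasp; the last joint's range is limited). The gripper opens to 85 mm and grips with 20 to 120 N. Pads are 22 mm wide; open, the fingers measure 114 mm over their backs; the gripper's body (76 mm by 85 mm) begins 54 mm behind the grasp point. The pads swing forward as they close: fully open they stand 13 mm farther back than shut.
Start: joints at [-73.82, 7.471, 85.268, -0, 87.261, -4.893], TCP at [215.758, -559.869, 231.292] pointing down, gripper open.
Joint ranges: [-169.43, 169.43], [-51.17, 129.36], [1.28, 143.12], [-76.62, 256.62], [0, 156.53], [-152.29, 152.29]. Speed limits (degrees/s): [136.94, 136.94, 159.86, 180, 180, 180].

INTERFACE

Orientations are given as [roll, pitch, yaw] about the fixed x, y, z axes, in that order (R = Rz(yaw) Ry(pitch) Rx(roll)).
In Python, from bench import monitor, cams, r gives the robot as it stands.
- The arm moves only by the tool jog_arm, never from a script. Its arguments are lists of equal length, an entry for each row: "offset": the shift along the tool's x, y, z in mm, a list of three; "delta_rot": the turn, a rotation vector about the tool's x, y, z in degrees, a list of three; "jaw": the opening in per cent of the stroke, from 0 (shut) to 100 (fully open). In form: {"offset": [[x, y, z], ...], "delta_rot": [[rx, ry, rz], ...], "jaw": [jaw, ...]}. A call has 1 to 20 rows; each row shifts and turns the pose as measured when the row begins, along the tool's axes as they then stand; what a row does not reach is not made up. A row lasts 1/10 s, in which the tool goes at most 50 mm and 8.59 degrees, less where a joint would pass 70% of its speed; a pose out of reach is approached as far as the arm can. A call is refused whole if a number of a shift passes 50 or a number of a turn 8.59, either way. A call with a gripper value outside its range is refused whole. The fingers move at their own pace and stop on an object; "newtons" is the grip in N (left out, the last holds). Time passes only in rows, so rows that do not move let the fingers close. It gives the time, the measured TCP pose, the force and the opening at its end, in the units of the state.
- monitor.sense(): the state, without advancing time (a new reading comes with each control period).
- cams.snapshot(name): name is "scene" or "top"; returns (picture, depth): 400x640x3 uint8, red, green, blue; 400x640 float32, mm along the optical axis (not along the pixel's ray), 0 where there is no reading.
- cams.camera_model(name): a dict with "K" (3x3 intrinsics, pixels), "camera_from_world" (4x4, takes a point from world to camera coordinates). Camera axes: x right, y down, z forward; pixel columns grow to the right and rows downward; lengths in mm; the calibration is good to about 2 mm. A picture is of the moment at which its call begins. camera_model takes no time and is no camera call.
- r.hand_in(): hands the job in, once; it reports no verdict.
The state is a dict: "time": time; "joint_pos": joint angles; "qd": joint speeds; "joint_efforts": joint torques, N m; "tool_pos": TCP position; "tcp_rot": TCP orientation; "ft_force": force on the tool from outside, world axes, zero at the start; "wrist_torque": the same for the moment, N m; "finger_gap": finger opening in mm.
Only numpy, scipy, OpenCV 4.12 (cv2) and the standard library are available. Lean on these libraries where they do the work, as an engineer would, in place of code of your own. Each camera call takes 0.05 s, during which the arm holds its last target.

TASK

The steam cleaner on the bench has just been refilled and its steam valve is still open: swing the valve lever clockwise to shut, square across its pipe. Then fit the filler cap in the neck: let its two lugs down through the notches, press it down against its spring and turn it a quarter turn clockwise to the stop, without forcing it. Finish still gripping the cap, locked down in the neck, so that I can put the safety clip on, and leave the other things on the bench where they are.

Things in the scene. Friction and masses are not known exactly. Their poses are not given: they have to be found in the camera images.
- cleaner: the steam cleaner: a steel box 260 x 220 mm with a flat top at 200 mm, fixed. Origin at the centre of its underside; x from its front (gauge; faces the robot) to its rear, y to its left, z up. On top: filler neck (right side), steam pipe with ball valve and lever (left side, nozzle over the front edge), a small safety valve at the rear middle, 34 mm high.
- valve_lever (a joint): angle of the valve lever (rad): 0 = open, the lever lies over the outlet pipe and points to the cleaner's front; 1.57 = shut, at its stop, square across the pipe and sticking out over the cleaner's left side. Grows clockwise seen from above. It stays where it is left; turning it takes about 0.2 N m (3 N at the sleeve).
- valve_stem (a point): on the upright axis about which the valve lever turns, at the lever's height (z 0.258). Axes as the cleaner's. At joint value q the lever points from here along (-cos q, sin q) in these x, y axes.
- lever_sleeve (a point): point in the middle of the lever's black sleeve, 70 mm from the stem axis. The sleeve is a straight bar reaching from 30 to 98 mm from the stem, 15 mm wide, 12 mm tall; its underside is 21 mm above the top of the level steam pipe. x points along the lever from its tip to the stem, z up.
- neck_mouth (a point): centre of the filler neck's open top, level with the rim (z 0.227). Steel neck 70 mm across, 27 mm tall. Axes as the cleaner's: x runs through the two entry notches, opposite each other in the neck's inner lip. Bore in the lip 43 mm; notches 14 mm wide or more, reaching to 60 mm across. The lip is 6 mm thick, but only 3.5 mm at the end of the turn: a recess the spring lifts the lugs into.
- cap_grip (a point): where to grip the filler cap: on its axis, in the handle, 56 mm above the cap's foot. Black bar handle 58 mm long (along x), 14 mm thick (along y), reaching from 24 mm below this point (top of the 74 mm cover disc) to 14 mm above. z up. The cap stands upright on the bench, left or right of the cleaner; about 0.23 kg. Its two lugs lie under the handle's ends, on the +x and -x sides.
- cap_cover (a point): centre of the underside of the cap's cover disc, 30 mm below cap_grip, same axes. Height over neck_mouth: 9 mm when the cap's spring plunger meets the seat, the lugs in the notches (x along the neck's x, either way round); 0 to 3 mm pressed fully down (13 N), free to turn clockwise; 5.5 mm once turned 90 degrees (stop at 91) and lifted into the lock by the spring (7 N).
- cap_foot (a point): underside of the cap's spring plunger when not pressed, on the axis, 26 mm below cap_cover. Plunger 30 mm across, travel 12 mm; above it the plug, 36 mm across with a chamfered foot, and the lugs: 8 mm wide, 51 mm across their ends, 5 mm thick, their tops 9 mm below the cover disc's underside.
- silver_box: small engraved silver box with a lid, 63 x 48 x 46 mm, on the other side of the cleaner from the cap; leave alone. Origin at the centre of its underside.
- mug: steel mug, 90 mm across, 110 mm high, handle on one side, beside the cleaner's rear right corner; leave alone. Origin at the centre of its underside.
- hammer: hammer 260 mm long, lying to the left of the cleaner's rear; leave alone. Origin at mid-length, on the bench.
Not all that is in view belongs to the job. What is shaped like the part that bears cap_grip but green or yellow is not meant.

How it is judged:
By the outcome, as a careful person would: the job done as asked, in the order asked, and still so for the second after the job is handed in, while the arm keeps its last pose, push and grip.
It also fails if it takes over 72 s, if anything falls off the work surface, if the arm or the gripper's body presses on something with over 40 N, if the wrist force passes 120 N, or if a joint passes its speed limit or range.

## Working session

There is one attempt and no reset: what is moved stays moved. The work goes in short steps, Python scripts to look and compute and a tool call to move; the robot and the scene stay as the last step left them, time stands still between calls to the robot, and variables do not carry over. Pictures are saved under pics/ and viewed, and the job is handed in when it is done.

Besides the shell and the picture viewer there is one more tool, called in YAML: its name, and indented under it one key for each argument. jog_arm: Moves the arm, as the interface text tells. Its arguments: {"type":"object","properties":{"offset":{"type":"array","items":{"type":"array","items":{"type":"number"}}},"delta_rot":{"type":"array","items":{"type":"array","items":{"type":"number"}}},"jaw":{"type":"array","items":{"type":"number"}},"newtons":{"type":"number"}},"required":["offset","delta_rot","jaw"]}

```bash
ls; mkdir -p pics; python3 - <<'E'
from bench import monitor,cams,r
import cv2,numpy as np
print(monitor.sense())
for n in("scene","top"):
    p,d=cams.snapshot(n); cv2.imwrite(f"pics/{n}0.png",p[:,:,::-1]); np.save(f"pics/{n}0.npy",d)
    m=cams.camera_model(n); print(n,m["K"],m["camera_from_world"])
E
```

```text
pics
{'time': 0.0, 'joint_pos': array([-7.38170215e+01,  7.51573048e+00,  8.53283745e+01, -4.76611786e-04,
        8.72625067e+01, -4.89217685e+00]), 'qd': array([ 0.06904353,  0.03037293, -0.0252971 ,  0.11349277, -0.02767321,
        0.11628498]), 'joint_efforts': array([-1.04283235e-04, -5.69402969e+01, -5.00548446e+01, -1.68177021e-04,
        1.51888799e-02,  4.97166434e-05]), 'tool_pos': array([ 215.62840154, -559.32629201,  230.24662535]), 'tcp_rot': array([-1.79991382e+02,  1.06263829e-01, -6.89248135e+01]), 'ft_force': array([-0.76273354, -0.27208874,  0.50914088]), 'wrist_torque': array([-0.04852562,  0.00461817, -0.03054557]), 'finger_gap': 85.17190606071271}
scene [[360.89464383   0.         315.3906857 ]
 [  0.         360.89464383 200.26938461]
 [  0.           0.           1.        ]] [[ 5.30303413e-01  8.47717943e-01 -1.23522695e-02 -3.08262203e+02]
 [ 5.76514417e-01 -3.71253754e-01 -7.27874836e-01 -1.63442891e+02]
 [-6.21618385e-01  3.78873249e-01 -6.85598749e-01  1.40632570e+03]
 [ 0.00000000e+00  0.00000000e+00  0.00000000e+00  1.00000000e+00]]
top [[391.13510068   0.         315.07677917]
 [  0.         391.13510068 191.58566108]
 [  0.           0.           1.        ]] [[ 3.40269245e-03 -9.99752794e-01  2.19721035e-02  2.77071997e+01]
 [-9.91668312e-01 -6.20298473e-03 -1.28668110e-01  5.33924122e+02]
 [ 1.28772595e-01 -2.13512208e-02 -9.91444272e-01  1.11046597e+03]
 [ 0.00000000e+00  0.00000000e+00  0.00000000e+00  1.00000000e+00]]
```

View pics/scene0.png

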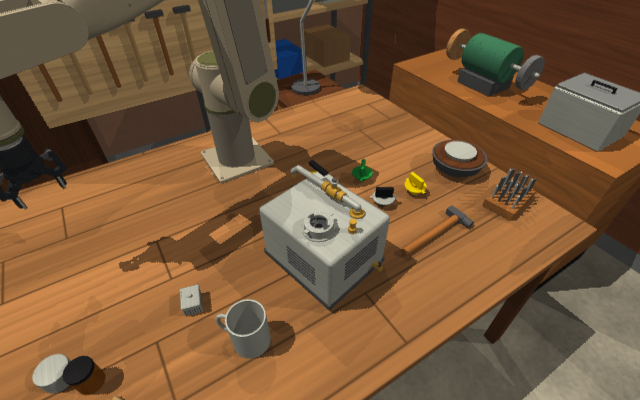

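View pics/top0.png

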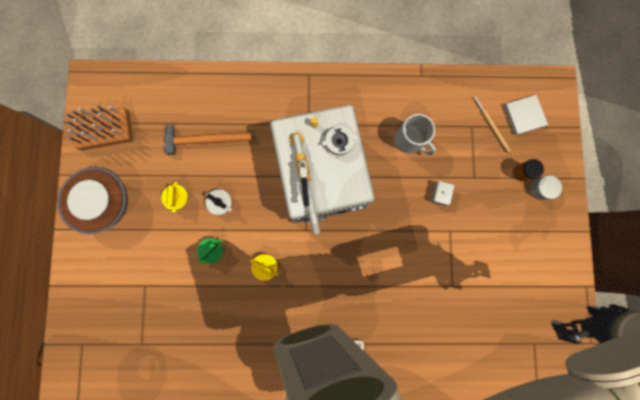

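Top view, lookalikes for the cap: black handle on a white disc at (218,202), green (209,251), yellow (174,197) and yellow (265,267). By the description I choose the black-handled one at (218,202). I'll check it in a close crop, with the valve and neck too.

```bash
python3 - <<'E'
import cv2,numpy as np
t=cv2.imread("pics/top0.png")
a=cv2.resize(t[95:240,265:380],None,fx=5,fy=5,interpolation=cv2.INTER_CUBIC)[:600]
a=cv2.resize(t[98:238,268:378],(440,560),interpolation=cv2.INTER_CUBIC)
b=cv2.resize(t[182:222,198:238],(320,320),interpolation=cv2.INTER_CUBIC)
o=np.zeros((560,770,3),np.uint8);o[:,:440]=a;o[:320,445:765]=b
cv2.imwrite("pics/crop0.png",o)
s=cv2.imread("pics/scene0.png")
cv2.imwrite("pics/crop1.png",cv2.resize(s[150:300,250:450],(800,600),interpolation=cv2.INTER_CUBIC))
E
```

```text
(no output)
```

View pics/crop0.png

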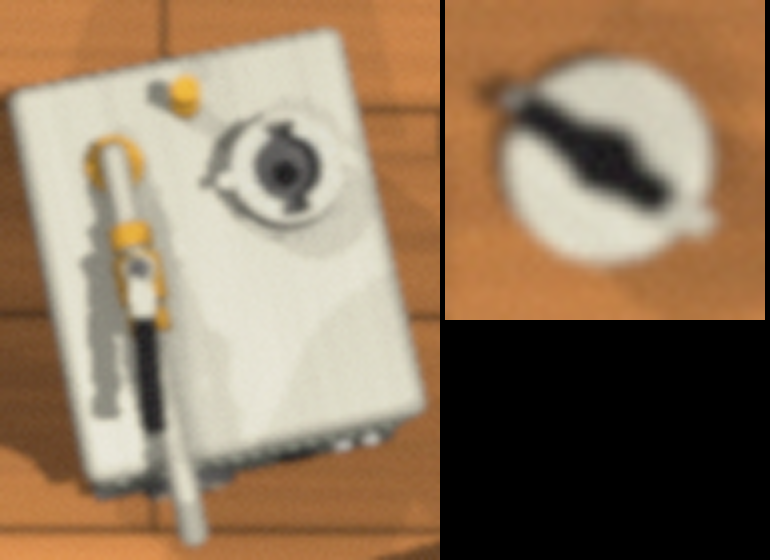

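View pics/crop1.png

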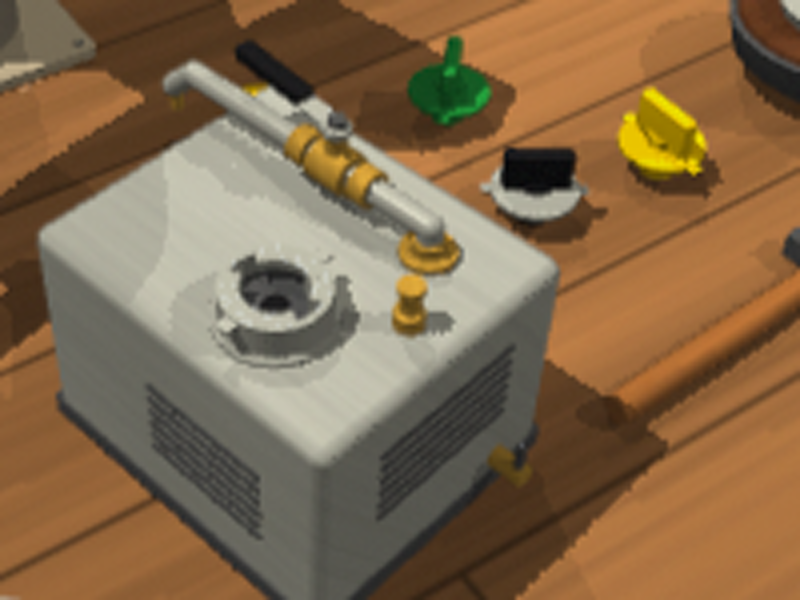

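The crop confirms a black bar handle on a light disc, with bar ends at about (211,195) and (222,206). The lever points to the front over the pipe, and the neck sits right-rear. Next I measure from the depth.

```bash
cat > h.py <<'E'
import numpy as np,cv2
from bench import monitor,cams,r
from scipy.spatial.transform import Rotation as Rn
def cloud(n,d):
    m=cams.camera_model(n);K=np.array(m["K"]);T=np.linalg.inv(np.array(m["camera_from_world"]))
    v,u=np.mgrid[0:d.shape[0],0:d.shape[1]]
    P=np.stack([(u-K[0,2])/K[0,0]*d,(v-K[1,2])/K[1,1]*d,d],-1)
    W=P@T[:3,:3].T+T[:3,3]; W[d<=0]=np.nan
    return W
def proj(n,p):
    m=cams.camera_model(n);K=np.array(m["K"]);C=np.array(m["camera_from_world"])
    c=np.atleast_2d(p)@C[:3,:3].T+C[:3,3];q=c@K.T;return q[:,:2]/q[:,2:]
def pixz(n,uv,z):
    m=cams.camera_model(n);K=np.array(m["K"]);T=np.linalg.inv(np.array(m["camera_from_world"]))
    uv=np.atleast_2d(uv).astype(float)
    ray=np.c_[(uv[:,0]-K[0,2])/K[0,0],(uv[:,1]-K[1,2])/K[1,1],np.ones(len(uv))]@T[:3,:3].T
    s=(z-T[2,3])/ray[:,2];return T[:3,3]+s[:,None]*ray
def circ(P,R,c0):
    from scipy.optimize import least_squares
    return least_squares(lambda c:np.hypot(P[:,0]-c[0],P[:,1]-c[1])-R,c0,loss='soft_l1').x
E
python3 - <<'E'
from h import *
for n in("top","scene"):
    im=cv2.imread(f"pics/{n}0.png");d=np.load(f"pics/{n}0.npy");W=cloud(n,d)
    print("==",n)
    x,y,z=W[...,0],W[...,1],W[...,2]
    # plane of top
    reg=(x>380)&(x<780)&(y>-150)&(y<250)
    m=reg&(abs(z-200)<6)
    pts=W[m][:,:2].astype(np.float32);print("top",m.sum(),np.median(z[m]),cv2.minAreaRect(pts))
    b=(z>-8)&(z<8)&(x>400)&(x<700)&(y>-250)&(y<350);print("bench z",np.median(z[b]))
    m=reg&(abs(z-227)<5);P=W[m];print("z227",m.sum(),P.mean(0))
    # cap: dark pix near
    g=im.max(2)<60
    m=g&(x>430)&(x<700)&(y>150)&(y<420)&(z>30)&(z<90)
    P=W[m];print("cap handle",m.sum(),P.mean(0) if m.sum() else None,P[:,2].max() if m.sum() else 0)
    if m.sum():print(cv2.minAreaRect(P[P[:,2]>60][:,:2].astype(np.float32)))
    m=g&reg&(z>235)
    P=W[m];print("lever",m.sum(),P.mean(0) if m.sum() else None)
    if m.sum():print(cv2.minAreaRect(P[:,:2].astype(np.float32)))
E
```

```text
== top
top 6828 199.87687750946793 ((568.9712524414062, 11.472877502441406), (308.6014709472656, 217.93142700195312), 12.19666576385498)
bench z -0.07402944253271926
z227 703 [592.3236012   10.49229677 227.85327537]
cap handle 65 [501.59892193 308.95529966  67.51600048] 74.262385624231
((503.3056335449219, 310.2236633300781), (54.08574676513672, 11.925289154052734), 49.26351547241211)
lever 90 [503.85398224  59.56734904 265.75075414]
((503.8984680175781, 59.73219299316406), (59.52359390258789, 8.027921676635742), 6.315923690795898)
== scene
top 4915 199.74825727987832 ((572.301513671875, 12.403900146484375), (305.3291320800781, 219.66195678710938), 12.415034294128418)
bench z -0.07194326297963016
z227 725 [601.8836783   13.04682838 227.23377072]
cap handle 180 [507.19356678 309.95943055  56.86795546] 73.01682892931251
((505.1316833496094, 311.5815124511719), (55.2218017578125, 15.484087944030762), 59.99842071533203)
lever 128 [508.19051655  57.34040984 264.42229632]
((523.6411743164062, 60.82323455810547), (102.51078033447266, 16.62373924255371), 6.289519309997559)
```

```bash
python3 - <<'E'
from h import *
from scipy.optimize import minimize,least_squares
for n in("top","scene"):
    im=cv2.imread(f"pics/{n}0.png");d=np.load(f"pics/{n}0.npy");W=cloud(n,d)
    print("==",n)
    # synthetic-mask fit: box top rectangle project -> compare with z~200 mask of non-gaps: use signed edge points
    z=W[...,2]
    reg=(W[...,0]>400)&(W[...,0]<740)&(W[...,1]>-130)&(W[...,1]<170)
    m=reg&(z>195)&(z<240)
    cx,cy,yaw=568,10,12.3
    for it in range(6):
        a=np.radians(yaw);R=np.array([[np.cos(a),np.sin(a)],[-np.sin(a),np.cos(a)]])
        L=(W[m][:,:2]-[cx,cy])@R.T
        # edges: per bin extreme
        def ext(ax,s,lo,hi):
            o=[];e=[]
            for b in np.arange(lo,hi,6):
                k=abs(L[:,1-ax]-b)<3
                if k.sum()>3:o.append(b);e.append(s*np.max(s*L[k,ax]))
            o=np.array(o);e=np.array(e);p=np.polyfit(o,e,1)
            k=abs(e-np.polyval(p,o))<4;p=np.polyfit(o[k],e[k],1);return p
        left=ext(1,1,-100,100);right=ext(1,-1,-100,100);rear=ext(0,1,-90,90)
        dyaw=np.degrees(np.mean([left[0],right[0],-rear[0]]))
        ly=(left[1]+right[1])/2; lx=rear[1]-130
        if it==0:print(left,right,rear)
        a=np.radians(yaw);cx+=lx*np.cos(a)-ly*np.sin(a);cy+=lx*np.sin(a)+ly*np.cos(a);yaw+=dyaw
    print("cleaner",cx,cy,yaw,"width",left[1]-right[1],left,right,rear)
    a=np.radians(yaw);R=np.array([[np.cos(a),np.sin(a)],[-np.sin(a),np.cos(a)]])
    Lx=(W[...,:2]-[cx,cy])@R.T
    k=reg&(abs(z-227.5)<3.5)&(Lx[...,1]<10)&(Lx[...,0]>-20)
    P=Lx[k];
    f=least_squares(lambda c:np.maximum(0,np.hypot(*(P-c).T)-35)+np.maximum(0,21-np.hypot(*(P-c).T)),P.mean(0),loss='soft_l1').x
    print("neck local",k.sum(),f,"world",R.T@f+[cx,cy],P.min(0),P.max(0))
    g=(im.max(2)<60)&reg&(z>245)&(z<275)
    P=W[g];c=P[:,:2].mean(0);u,s,vt=np.linalg.svd(P[:,:2]-c);print("sleeve",c,"ang",np.degrees(np.arctan2(vt[0,1],vt[0,0])),"top z",np.median(P[:,2]),"local",R@(c-[cx,cy]),"extent",np.ptp((P[:,:2]-c)@vt[0]))
    # cap
    x,y=W[...,0],W[...,1]
    k=(x>440)&(x<570)&(y>250)&(y<370)&(z>26)&(z<36)
    P=W[k];f=least_squares(lambda c:np.maximum(0,np.hypot(*(P[:,:2]-c).T)-37),P[:,:2].mean(0)).x
    print("disc",k.sum(),np.median(P[:,2]),cv2.minEnclosingCircle(P[:,:2].astype(np.float32)),f)
    k=(x>440)&(x<570)&(y>250)&(y<370)&(z>64)&(z<78)
    P=W[k];c=P[:,:2].mean(0);u,s,vt=np.linalg.svd(P[:,:2]-c);print("handle top",k.sum(),np.median(P[:,2]),c,np.degrees(np.arctan2(vt[0,1],vt[0,0])),cv2.minAreaRect(P[:,:2].astype(np.float32)))
    k=(im.max(2)<60)&(x>440)&(x<570)&(y>250)&(y<370)&(z>36)
    vv,uu=np.nonzero(k); 
    if n=="top":
        Q=pixz(n,np.c_[uu,vv],70);c=Q[:,:2].mean(0);print("pix handle",c,cv2.minAreaRect(Q[:,:2].astype(np.float32)))
        q,w,vt=np.linalg.svd(Q[:,:2]-c);print(np.degrees(np.arctan2(vt[0,1],vt[0,0])))
E
```

```text
== top
[-3.17685652e-03  1.08094601e+02] [ 1.62422945e-03 -1.05869508e+02] [-5.04194224e-04  1.53551906e+02]
cleaner 590.8580691494932 16.010569930413713 12.320930490084729 width 213.88634844252664 [-2.71587084e-03  1.06943174e+02] [ 1.50368644e-03 -1.06943174e+02] [-1.2121844e-03  1.3000000e+02]
neck local 363 [ 38.46567027 -52.09014579] world [639.55316129 -26.67173413] [  3.1479007  -95.73548196] [90.87279114 -2.70452609]
sleeve [503.85398224  59.56734904] ang -173.7674774884613 top z 265.83469800323087 local [-75.70571846  61.11913233] extent 59.5223136187287
disc 370 31.5683343680804 ((503.3770446777344, 311.132080078125), 43.88542938232422) [502.92636637 311.70142188]
handle top 99 68.64953899412171 [502.7235928  311.09705685] -124.16050813987736 ((502.8271179199219, 311.3309326171875), (56.290462493896484, 13.908077239990234), 56.46529006958008)
pix handle [501.33985685 308.389977  ] ((501.6697082519531, 309.66436767578125), (53.9299201965332, 15.030338287353516), 68.54476928710938)
-123.78624978511198
== scene
[8.77861808e-02 1.02801454e+02] [ 1.77863700e-03 -1.05458486e+02] [-1.67001257e-03  1.55556931e+02]
cleaner 593.2004962335255 14.65243276963654 14.06641557522826 width 209.3066273815569 [6.03698597e-02 1.04653314e+02] [-3.29074329e-02 -1.04653314e+02] [2.74624269e-02 1.30000000e+02]
neck local 354 [ 36.50309756 -49.52255062] world [640.64531664 -24.51321758] [  0.71005291 -92.91362849] [102.8510936   -1.02533845]
sleeve [508.19051655  57.34040984] ang 5.799319310737599 top z 265.15915037350993 local [-72.08576315  62.06933852] extent 102.48768554474796
disc 170 31.478949917495527 ((502.0714111328125, 313.4367980957031), 42.8629264831543) [504.16627265 312.98871264]
handle top 70 69.20558997221144 [505.5072892  311.73489599] 56.173318724891075 ((504.08978271484375, 312.4775695800781), (54.8593864440918, 15.641300201416016), 54.68727493286133)
```

```bash
cat > ov.py <<'E'
from h import *
import sys
def overlay(n,src,out,neck,yaw,cap,capyaw,stem,q,box):
    im=cv2.imread(src);S=5
    t=np.linspace(0,2*np.pi,80)
    def crop(u0,v0,w,h):
        return cv2.resize(im[v0:v0+h,u0:u0+w],(w*S,h*S),interpolation=cv2.INTER_CUBIC),(u0,v0)
    def dl(c,o,P,col,cl=True):
        p=((proj(n,P)-o+.5)*S-.5);cv2.polylines(c,[np.round(p).astype(np.int32)],cl,col,1)
    def ring(cx,cy,z,R):return np.c_[cx+R*np.cos(t),cy+R*np.sin(t),0*t+z]
    def rect(cx,cy,z,yw,x0,x1,y0,y1):
        a=np.radians(yw);R=np.array([[np.cos(a),-np.sin(a)],[np.sin(a),np.cos(a)]])
        L=np.array([[x0,y0],[x1,y0],[x1,y1],[x0,y1]])@R.T+[cx,cy];return np.c_[L,np.full(4,z)]
    res=[]
    for o in ((neck,),(cap,)):
        c0=proj(n,[*o[0],200 if o[0] is neck else 40])[0].astype(int)
        w=(130,118) if o[0] is neck else (30,118)
        w=(100,118) if o[0] is neck else (58,118)
        c,of=crop(max(0,c0[0]-w[0]//2-(20 if o[0] is neck else 0)),max(0,c0[1]-w[1]//2+(15 if o[0] is neck else 0)),w[0],w[1])
        dl(c,of,ring(*neck,227,35),(0,0,255));dl(c,of,ring(*neck,227,21.5),(0,0,255))
        dl(c,of,rect(*neck,227,yaw,-30,30,-7,7),(255,0,0))
        dl(c,of,rect(*box,200,yaw,-130,130,-110,110),(0,255,0))
        dl(c,of,ring(*cap,32,37),(0,0,255));dl(c,of,rect(*cap,70,capyaw,-29,29,-7,7),(0,0,255))
        dl(c,of,rect(*stem,264,yaw-q,-98,-30,-7.5,7.5),(255,0,255))
        dl(c,of,ring(*stem,264,5),(255,0,255))
        res.append(c)
    cv2.imwrite(out,np.hstack(res)[:600,:800])
E
python3 - <<'E'
from ov import *
a=np.radians(12.3);
neck=(640,-26)
box=(590.9,14.5)
al=np.radians(6.2);sl=np.array([505.5,58.7]);stem=sl+70*np.array([np.cos(al),np.sin(al)])
print(stem)
for n in("top","scene"):overlay(n,f"pics/{n}0.png",f"pics/ov_{n}.png",neck,12.3,(503,311.7),56,stem,6.1,box)
E
```

```text
[575.09056748  66.2599549 ]
```

View pics/ov_top.png

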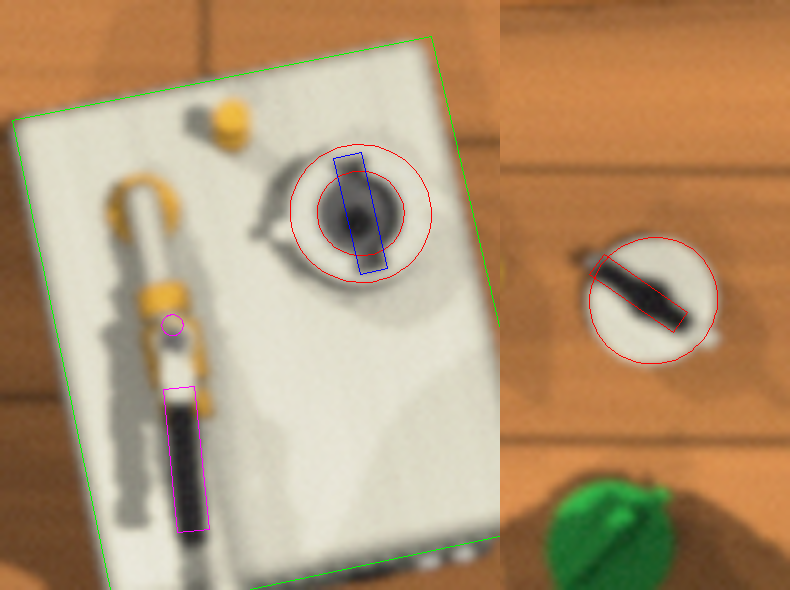

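View pics/ov_scene.png

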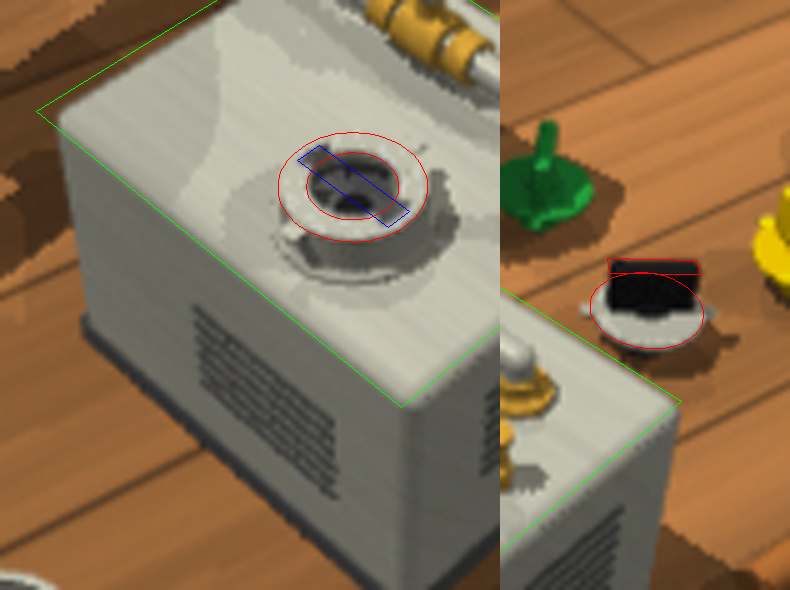

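```bash
cat >> h.py <<'E'
def plan(xyz,yaw=None):
    s=monitor.sense();p=np.array(s["tool_pos"]);R=Rn.from_euler('xyz',s["tcp_rot"],degrees=True)
    off=R.inv().apply(np.array(xyz)-p)
    print("t",s["time"],"pos",p.round(1),"rot",np.round(s["tcp_rot"],2),"F",np.round(s["ft_force"],1),"gap",round(s["finger_gap"],1),"q",np.round(s["joint_pos"],0))
    print(" offset tool",off.round(1),"n>=",np.abs(off).max()/50)
    if yaw is not None:
        Rt=Rn.from_euler('xyz',[180,0,yaw],degrees=True);print(" rotvec",(R.inv()*Rt).as_rotvec(degrees=True).round(2))
E
python3 - <<'E'
from h import *
im=cv2.imread("pics/top0.png");d=np.load("pics/top0.npy");W=cloud("top",d)
for n,box in(("top",(285,180,325,220)),("scene",(300,150,345,190))):
    im=cv2.imread(f"pics/{n}0.png");u0,v0,u1,v1=box
    k=np.zeros(im.shape[:2],bool);k[v0:v1,u0:u1]=im[v0:v1,u0:u1].max(2)<75
    nn,lab,st,ct=cv2.connectedComponentsWithStats(k.astype(np.uint8));i=1+np.argmax(st[1:,4]);print(n,st[i],ct[i])
    vv,uu=np.nonzero(lab==i);P=pixz(n,np.c_[uu,vv],263 if n=="top" else 260)[:,:2];c=P.mean(0);_,s,vt=np.linalg.svd(P-c)
    a=(P-c)@vt[0];print(c,np.degrees(np.arctan2(vt[0,1],vt[0,0])),a.min(),a.max(),np.ptp((P-c)@vt[1]))
    al=np.radians(6.2);c2=c+vt[0]*0
    print("mid",c+vt[0]*(a.min()+a.max())/2)
plan([500,55,340],96.3)
E
```

```text
top [302 180   6  26 111] [304.64864865 191.72972973]
[503.61510756  59.56707495] -174.61048088751295 -28.118316427165468 31.30774900906163 10.558278340300557
mid [502.02744125  59.41728931]
scene [308 159  21  17 144] [317.54861111 167.18055556]
[501.03731823  60.44637213] 5.476359955948667 -38.35570635666332 35.80093608016096 23.24888248049223
mid [499.76576351  60.32446482]
t 0.1 pos [ 215.6 -559.4  230.3] rot [-1.7999e+02  9.0000e-02 -6.8930e+01] F [0.3 0.4 0.3] gap 85.5 q [-74.   8.  85.   0.  87.  -5.]
 offset tool [-471.2 -486.3 -108.8] n>= 9.725361303900824
 rotvec [-1.4000e-01  1.0000e-02 -1.6523e+02]
```

jog_arm:
  offset:
    - [0,0,-45]
    - [0,0,-45]
    - [0,0,-19]
    - [-32,-33,0]
    - [-32,-33,0]
    - [-32,-33,0]
    - [-32,-33,0]
    - [-32,-33,0]
    - [-32,-33,0]
    - [-32,-33,0]
    - [-32,-33,0]
    - [-32,-33,0]
    - [-32,-33,0]
    - [-32,-33,0]
    - [-32,-33,0]
    - [-32,-33,0]
    - [-32,-33,0]
    - [0,0,0]
  delta_rot:
    - [0,0,0]
    - [0,0,0]
    - [0,0,0]
    - [0,0,0]
    - [0,0,0]
    - [0,0,0]
    - [0,0,0]
    - [0,0,0]
    - [0,0,0]
    - [0,0,0]
    - [0,0,0]
    - [0,0,0]
    - [0,0,0]
    - [0,0,0]
    - [0,0,0]
    - [0,0,0]
    - [0,0,0]
    - [0,0,0]
  jaw: [60,60,60,60,60,60,60,60,60,60,60,60,60,60,60,60,60,60]

```text
time: 1.9
tool_pos: [491.5, 49.7, 338.3]
tcp_rot: [179.9, 1.1, -69.2]
ft_force: [-0.1, -0.3, -0.8]
finger_gap: 51.3
```

jog_arm:
  offset:
    - [0,0,0]
    - [0,0,0]
    - [0,0,0]
    - [0,0,0]
    - [0,0,0]
    - [0,0,0]
    - [0,0,0]
    - [0,0,0]
    - [0,0,0]
    - [0,0,0]
    - [0,0,0]
    - [0,0,0]
    - [0,0,0]
    - [0,0,0]
    - [0,0,0]
    - [0,0,0]
    - [0,0,0]
    - [0,0,0]
    - [0,0,0]
    - [0,0,0]
  delta_rot:
    - [0,0,-8.5]
    - [0,0,-8.5]
    - [0,0,-8.5]
    - [0,0,-8.5]
    - [0,0,-8.5]
    - [0,0,-8.5]
    - [0,0,-8.5]
    - [0,0,-8.5]
    - [0,0,-8.5]
    - [0,0,-8.5]
    - [0,0,-8.5]
    - [0,0,-8.5]
    - [0,0,-8.5]
    - [0,0,-8.5]
    - [0,0,-8.5]
    - [0,0,-8.5]
    - [0,0,-8.5]
    - [0,0,-8.5]
    - [0,0,-8.5]
    - [0,0,0]
  jaw: [60,60,60,60,60,60,60,60,60,60,60,60,60,60,60,60,60,60,60,60]

```text
time: 3.9
tool_pos: [484.9, 40.9, 329.3]
tcp_rot: [-178.6, -0.9, 94.2]
ft_force: [-0.3, 0.2, 0.4]
finger_gap: 51.0
```

```bash
python3 - <<'E'
from h import *
plan([500.5,59.5,300],95.8)
plan([500.5,59.5,242],95.8)
E
```

```text
t 3.9 pos [484.9  40.9 329.3] rot [-178.56   -0.86   94.19] F [-0.3  0.2  0.4] gap 51.0 q [ -2. -10.  92.   1.  99. -96.]
 offset tool [17.  17.6 29.1] n>= 0.5825744484822742
 rotvec [-1.43 -0.88 -1.6 ]
t 3.9 pos [484.9  40.9 329.3] rot [-178.56   -0.86   94.19] F [-0.3  0.2  0.4] gap 51.0 q [ -2. -10.  92.   1.  99. -96.]
 offset tool [16.1 19.1 87.1] n>= 1.7420751572078026
 rotvec [-1.43 -0.88 -1.6 ]
```

jog_arm:
  offset:
    - [17,17.6,15]
    - [0,0,0]
  delta_rot:
    - [-1.4,-0.9,-1.6]
    - [0,0,0]
  jaw: [60,60]

```text
time: 4.1
tool_pos: [501.0, 58.4, 313.5]
tcp_rot: [-180.0, 0.1, 95.2]
ft_force: [-1.4, 0.2, -0.5]
finger_gap: 51.4
```

```bash
python3 - <<'E'
from h import *
plan([500.5,59.5,242],95.8)
E
```

```text
t 4.1 pos [501.   58.4 313.5] rot [-1.800e+02  7.000e-02  9.523e+01] F [-1.4  0.2 -0.5] gap 51.4 q [  1.  -9.  93.  -0.  96. -94.]
 offset tool [ 1.2 -0.4 71.5] n>= 1.4308532270746335
 rotvec [-0.    0.07 -0.57]
```

jog_arm:
  offset:
    - [1,0,30]
    - [0,0,25]
    - [0,0,12]
    - [0,0,2]
    - [0,0,0]
  delta_rot:
    - [0,0,-0.5]
    - [0,0,0]
    - [0,0,0]
    - [0,0,0]
    - [0,0,0]
  jaw: [60,60,60,60,40]

```text
time: 4.6
tool_pos: [500.5, 57.4, 244.7]
tcp_rot: [180.0, 0.1, 94.8]
ft_force: [-0.2, -1.2, 0.2]
finger_gap: 38.1
```

```bash
python3 - <<'E'
from h import *
plan([500.5,59.5,242],95.8)
p,d=cams.snapshot("scene")
cv2.imwrite("pics/s1.png",cv2.resize(p[110:260,240:440,::-1],(800,600),interpolation=cv2.INTER_CUBIC))
E
```

```text
t 4.6 pos [500.5  57.4 244.7] rot [1.7999e+02 1.2000e-01 9.4810e+01] F [-0.2 -1.2  0.2] gap 38.1 q [  1.  -8.  99.  -0.  89. -94.]
 offset tool [2.1 0.1 2.7] n>= 0.05468792866611729
 rotvec [ 0.01  0.12 -0.99]
```

View pics/s1.png

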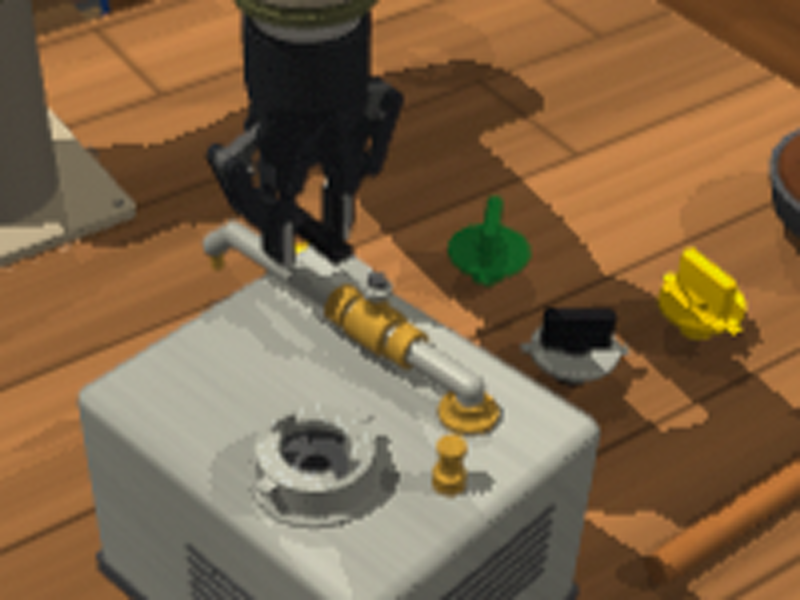

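jog_arm:
  offset:
    - [2,0,2.5]
    - [0,0,0]
    - [8.5,0.5,0]
    - [8.5,0.5,0]
    - [8.5,0.5,0]
    - [8.5,0.5,0]
    - [8.5,0.5,0]
    - [8.5,0.5,0]
    - [0,0,0]
  delta_rot:
    - [0,0,-1]
    - [0,0,0]
    - [0,0,7]
    - [0,0,7]
    - [0,0,7]
    - [0,0,7]
    - [0,0,7]
    - [0,0,7]
    - [0,0,0]
  jaw: [25,25,25,25,25,25,25,25,25]

```text
time: 5.55
tool_pos: [515.0, 105.4, 246.6]
tcp_rot: [179.5, 0.3, 52.1]
ft_force: [-0.3, -0.8, -0.2]
finger_gap: 20.9
```

```bash
cat >> h.py <<'E'
def arc(stem=(570,66.5)):
    s=monitor.sense();p=np.array(s["tool_pos"])[:2]-stem;f=np.degrees(np.arctan2(p[1],p[0]))%360
    y=s["tcp_rot"][2];a=np.radians(y);print("rad",np.hypot(*p).round(1),"tcp q",round(192.3-f,1),"yaw q",round(102.3-y,1),"F",np.round(s["ft_force"],1),"M",np.round(s["wrist_torque"],2),"gap",round(s["finger_gap"],1),"rot",np.round(s["tcp_rot"],1),"z",s["tool_pos"][2].round(1))
    tx=np.array([np.cos(a),np.sin(a)]);ty=np.array([np.sin(a),-np.cos(a)]);print("r tool",p@tx,p@ty)
E
python3 -c "
from h import *
arc()"
```

```text
rad 67.4 tcp q 47.5 yaw q 50.2 F [-0.3 -0.8 -0.2] M [0.02 0.02 0.04] gap 20.9 rot [179.5   0.3  52.1] z 246.6
r tool -3.168859842155843 -67.2901345452752
```

jog_arm:
  offset:
    - [8.5,0.5,2]
    - [8.5,0.5,2]
    - [8.5,0.5,0]
    - [8.5,0.5,0]
    - [8.5,0.5,0]
    - [0,0,0]
  delta_rot:
    - [0,0,6.5]
    - [0,0,6.5]
    - [0,0,6.5]
    - [0,0,6.5]
    - [0,0,6.5]
    - [0,0,0]
  jaw: [25,25,25,25,25,25]

```text
time: 6.15
tool_pos: [548.5, 128.2, 244.9]
tcp_rot: [179.3, 0.2, 19.7]
ft_force: [0.1, -0.0, -0.2]
finger_gap: 21.3
```

```bash
python3 - <<'E'
from h import *
arc()
p,d=cams.snapshot("top")
cv2.imwrite("pics/t2.png",cv2.resize(p[80:230,180:380,::-1],(800,600),interpolation=cv2.INTER_CUBIC))
E
```

```text
rad 65.3 tcp q 83.1 yaw q 82.6 F [ 0.1 -0.  -0.2] M [-0.03  0.03  0.  ] gap 21.3 rot [179.3   0.2  19.7] z 244.9
r tool 0.5395872173499359 -65.33624286712713
```

View pics/t2.png

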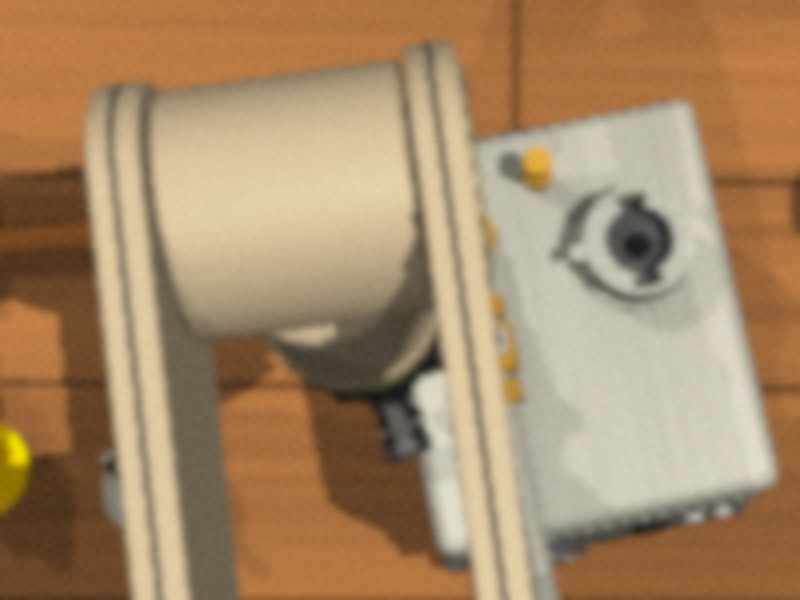

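jog_arm:
  offset:
    - [7,0.4,0]
    - [5,0.3,0]
    - [3,0,0]
  delta_rot:
    - [0,0,5]
    - [0,0,2.5]
    - [0,0,0]
  jaw: [25,25,25]

```text
time: 6.5
tool_pos: [556.2, 130.0, 244.9]
tcp_rot: [179.3, 0.9, 13.1]
ft_force: [-19.9, -3.3, 9.1]
finger_gap: 21.4
```

```bash
python3 - <<'E'
from h import *
arc()
p,d=cams.snapshot("scene")
cv2.imwrite("pics/s2.png",cv2.resize(p[90:240,260:460,::-1],(800,600),interpolation=cv2.INTER_CUBIC))
E
```

```text
rad 65.0 tcp q 90.1 yaw q 89.2 F [-19.9  -3.3   9.1] M [-0.59  3.2  -0.17] gap 21.4 rot [179.3   0.9  13.1] z 244.9
r tool 0.978922666809446 -64.95021102735718
```

View pics/s2.png

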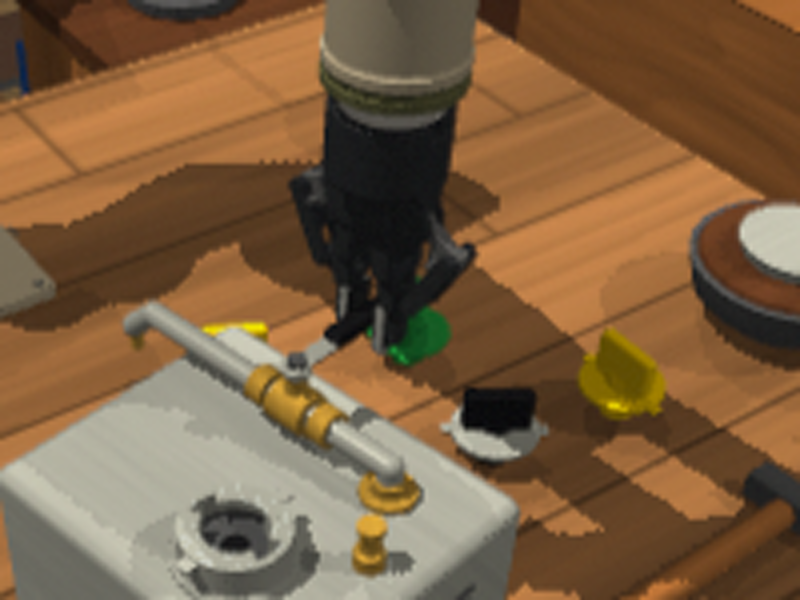

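jog_arm:
  offset:
    - [-3,0,0]
    - [0,0,0]
    - [0,0,-25]
    - [0,0,-45]
    - [0,0,-20]
  delta_rot:
    - [0,0,0]
    - [0,0,0]
    - [0,0,0]
    - [0,0,0]
    - [0,0,0]
  jaw: [25,35,50,70,75]

```text
time: 7.05
tool_pos: [551.9, 129.8, 334.8]
tcp_rot: [179.4, 1.2, 14.3]
ft_force: [0.4, -0.3, 1.1]
finger_gap: 63.8
```

```bash
python3 - <<'E'
from h import *
plan([503.5,312,260],146)
E
```

```text
t 7.05 pos [551.9 129.8 334.8] rot [179.43   1.2   14.31] F [ 0.4 -0.3  1.1] gap 63.8 q [ 8.  2. 80. -1. 99. -6.]
 offset tool [  -0.3 -189.3   72.9] n>= 3.7856256315040366
 rotvec [  -1.08    1.27 -131.68]
```

jog_arm:
  offset:
    - [0,-45,0]
    - [0,-45,0]
    - [0,-45,0]
    - [0,-45,0]
    - [0,-9,0]
    - [0,0,0]
    - [0,0,0]
    - [0,0,0]
    - [0,0,0]
    - [0,0,0]
    - [0,0,0]
    - [0,0,0]
    - [0,0,0]
    - [0,0,0]
    - [0,0,0]
    - [0,0,0]
    - [0,0,0]
    - [0,0,0]
    - [0,0,0]
    - [0,0,0]
  delta_rot:
    - [0,0,0]
    - [0,0,0]
    - [0,0,0]
    - [0,0,0]
    - [0,0,0]
    - [0,0,-8.5]
    - [0,0,-8.5]
    - [0,0,-8.5]
    - [0,0,-8.5]
    - [0,0,-8.5]
    - [0,0,-8.5]
    - [0,0,-8.5]
    - [0,0,-8.5]
    - [0,0,-8.5]
    - [0,0,-8.5]
    - [0,0,-8.5]
    - [0,0,-8.5]
    - [0,0,-8.5]
    - [0,0,-8.5]
    - [0,0,-8.5]
  jaw: [75,75,75,75,75,75,75,75,75,75,75,75,75,75,75,75,75,75,75,75]

```text
time: 9.05
tool_pos: [512.6, 314.0, 348.1]
tcp_rot: [179.5, 0.8, 143.8]
ft_force: [-0.1, 0.3, 0.3]
finger_gap: 64.2
```

```bash
python3 - <<'E'
from h import *
plan([503.5,312,160],146)
for n in("top","scene"):
    p,d=cams.snapshot(n);cv2.imwrite(f"pics/{n}3.png",p[:,:,::-1]);np.save(f"pics/{n}3.npy",d)
E
```

```text
t 9.05 pos [512.6 314.  348.1] rot [179.53   0.83 143.81] F [-0.1  0.3  0.3] gap 64.2 q [  27.    6.   75.   -1.   98. -117.]
 offset tool [  8.9  -8.6 188. ] n>= 3.7591788127017827
 rotvec [ 0.46  0.84 -2.19]
```

View pics/top3.png

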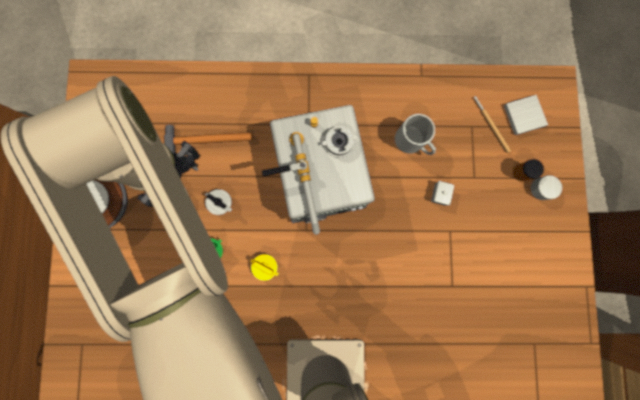

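View pics/scene3.png

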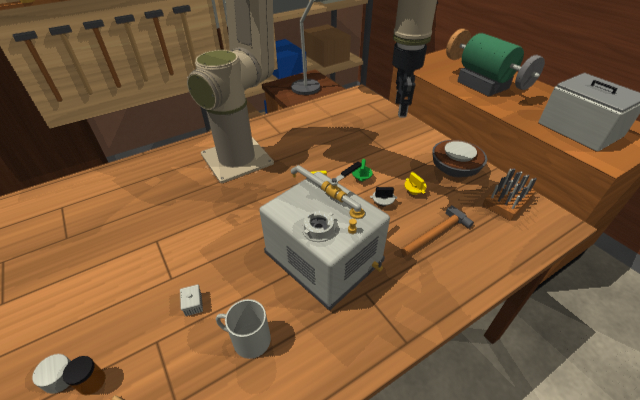

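```bash
python3 - <<'E'
from h import *
for n,box in(("top",(255,160,300,185)),("scene",(325,155,362,190))):
    im=cv2.imread(f"pics/{n}3.png");u0,v0,u1,v1=box
    k=np.zeros(im.shape[:2],bool);k[v0:v1,u0:u1]=im[v0:v1,u0:u1].max(2)<60
    nn,lab,st,ct=cv2.connectedComponentsWithStats(k.astype(np.uint8));i=1+np.argmax(st[1:,4])
    vv,uu=np.nonzero(lab==i);P=pixz(n,np.c_[uu,vv],262)[:,:2];c=P.mean(0);_,s,vt=np.linalg.svd(P-c)
    a=(P-c)@vt[0];print(n,st[i],c,np.degrees(np.arctan2(vt[0,1],vt[0,0]))%180,np.ptp(a),"mid",c+vt[0]*(a.min()+a.max())/2)
    # brown-black depth cloud
    W=cloud(n,np.load(f"pics/{n}3.npy"));x,y,z=np.moveaxis(W,2,0)
    k=(x>440)&(x<570)&(y>250)&(y<370)&(z>64)&(z<78);P=W[k];c=P[:,:2].mean(0);_,s,vt=np.linalg.svd(P[:,:2]-c);print("handle",c,np.degrees(np.arctan2(vt[0,1],vt[0,0]))%180,cv2.minAreaRect(P[:,:2].astype(np.float32)))
    k=(x>440)&(x<570)&(y>250)&(y<370)&(z>26)&(z<36);P=W[k]
    print("disc",cv2.minEnclosingCircle(P[:,:2].astype(np.float32)))
E
python3 - <<'E'
import cv2,numpy as np
t=cv2.imread("pics/top3.png");cv2.imwrite("pics/c3.png",cv2.resize(t[95:215,190:350],(800,600),interpolation=cv2.INTER_CUBIC))
E
```

```text
top [262 166  27  11 146] [553.52786992 130.30314517] 104.71376927294999 62.535666540112615 mid [553.9423389  128.72482878]
handle [502.53395432 310.61229092] 55.52143946164257 ((503.0130310058594, 311.1838073730469), (57.14427185058594, 13.99586009979248), 55.83899688720703)
disc ((503.5540771484375, 311.49713134765625), 44.1818733215332)
scene [341 162  20  15 117] [555.56473043 128.84696121] 104.48629504104994 69.25383043469877 mid [555.37379965 129.58596496]
handle [505.01684032 312.0802673 ] 55.11308096646516 ((505.1088562011719, 311.6354064941406), (54.556434631347656, 16.9298038482666), 55.27960968017578)
disc ((500.8533935546875, 314.760986328125), 43.252777099609375)
```

View pics/c3.png

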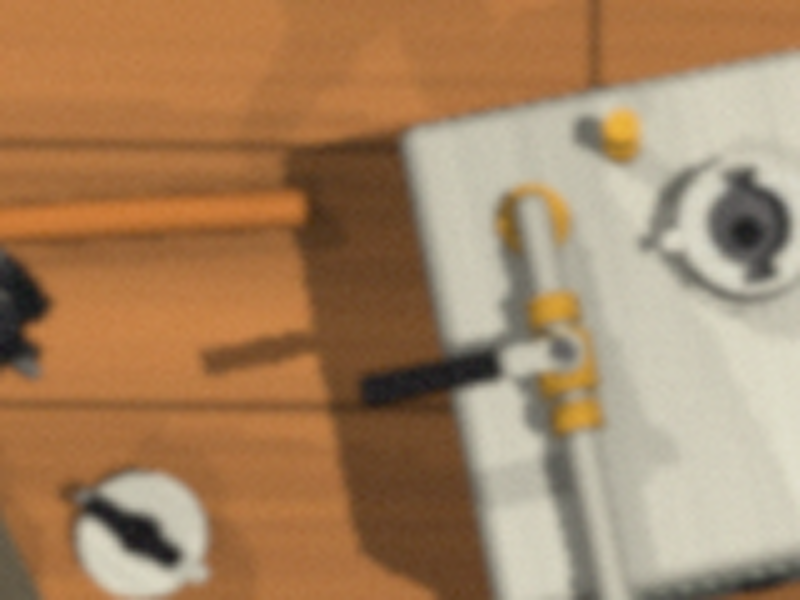

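```bash
python3 - <<'E'
from h import *
f=lambda u,v:(u/5-.4+190,v/5-.4+95)
A=pixz("top",f(565,347),264)[0];B=pixz("top",f(365,389),264)[0];print(A,B,np.degrees(np.arctan2(*(B-A)[1::-1])))
C=pixz("top",f(533,205),226)[0];D=pixz("top",f(617,580),226)[0];print(np.degrees(np.arctan2(*(C-D)[1::-1])))
# lever cloud PCA, both
for n in("top","scene"):
    W=cloud(n,np.load(f"pics/{n}3.npy"));x,y,z=np.moveaxis(W,2,0)
    k=(x>520)&(x<590)&(y>80)&(y<175)&(z>252)&(z<275);P=W[k][:,:2];c=P.mean(0);_,s,vt=np.linalg.svd(P-c);print(n,k.sum(),c,np.degrees(np.arctan2(vt[0,1],vt[0,0]))%180)
# yaw from wall edges top cam: rear edge & sides via image line fits
im=cv2.imread("pics/top3.png");g=cv2.cvtColor(im,cv2.COLOR_BGR2HSV)
W=cloud("top",np.load("pics/top3.npy"));m=((abs(W[...,2]-200)<8)&(abs(W[...,0]-590)<170)&(abs(W[...,1]-14)<160)).astype(np.uint8)
for c,(a,b) in {"right":(0,0)}.items():
    ed=[]
    for v in range(115,195):
        us=np.nonzero(m[v])[0];ed.append((us.max()+.5,v))
    P=pixz("top",ed,200)[:,:2];p=np.polyfit(P[:,0],P[:,1],1);print("right yaw",np.degrees(np.arctan(p[0])))
    ed=[]
    for u in range(282,345):
        vs=np.nonzero(m[:,u])[0];ed.append((u,vs.min()-.5))
    P=pixz("top",ed,200)[:,:2];p=np.polyfit(P[:,1],P[:,0],1);print("rear yaw",-np.degrees(np.arctan(p[0])))
E
```

```text
[569.22647763  64.82820757 264.        ] [548.47309322 158.30509364 264.        ] 102.517559307745
12.83933910330508
top 228 [555.61899867 120.29682973] 102.70339457466967
scene 162 [559.43336649 120.63908736] 101.3443670923823
right yaw 12.277528092568838
rear yaw 12.287982138758007
```

jog_arm:
  offset:
    - [9,-8.6,40]
    - [0,0,45]
    - [0,0,45]
    - [0,0,45]
    - [0,0,0]
  delta_rot:
    - [0.5,0.8,-1.7]
    - [0,0,0]
    - [0,0,0]
    - [0,0,0]
    - [0,0,0]
  jaw: [60,60,60,60,60]

```text
time: 9.65
tool_pos: [504.0, 311.9, 172.2]
tcp_rot: [179.5, 0.3, 144.3]
ft_force: [-0.6, -0.2, -0.7]
finger_gap: 51.0
```

```bash
python3 - <<'E'
from h import *
plan([503.5,311.7,38],145.5)
E
```

```text
t 9.65 pos [504.  311.9 172.2] rot [179.5    0.31 144.26] F [-0.6 -0.2 -0.7] gap 51.0 q [  27.    8.   91.   -0.   80. -117.]
 offset tool [  1.1  -1.6 134.2] n>= 2.6846381155922945
 rotvec [ 0.5   0.32 -1.24]
```

jog_arm:
  offset:
    - [0.5,-0.5,45]
    - [0,0,40]
    - [0,0,25]
    - [0,0,12]
    - [0,0,4]
    - [0,0,0]
  delta_rot:
    - [0.5,0.3,-1.2]
    - [0,0,0]
    - [0,0,0]
    - [0,0,0]
    - [0,0,0]
    - [0,0,0]
  jaw: [60,60,60,60,60,60]

```text
time: 10.25
tool_pos: [513.1, 315.3, 60.4]
tcp_rot: [179.2, 0.5, 144.8]
ft_force: [-0.1, 0.3, -0.1]
finger_gap: 51.4
```

```bash
python3 - <<'E'
from h import *
plan([503.5,311.7,38],145.5)
p,d=cams.snapshot("scene")
cv2.imwrite("pics/s4.png",cv2.resize(p[110:230,330:490,::-1],(800,600),interpolation=cv2.INTER_CUBIC))
E
```

```text
t 10.25 pos [513.1 315.3  60.4] rot [179.16   0.48 144.79] F [-0.1  0.3 -0.1] gap 51.4 q [  27.   15.   95.   -0.   69. -118.]
 offset tool [ 6.  -8.8 22.2] n>= 0.4443031950606639
 rotvec [ 0.84  0.49 -0.71]
```

View pics/s4.png

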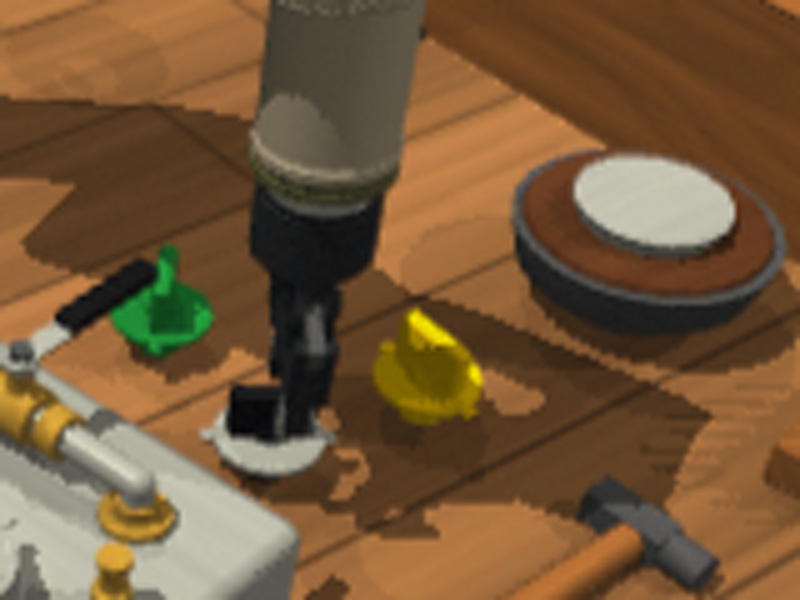

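jog_arm:
  offset:
    - [6,-8.8,0]
    - [1,-1.5,0]
  delta_rot:
    - [0.8,0.5,-0.7]
    - [0,0,0]
  jaw: [60,60]

```text
time: 10.5
tool_pos: [503.4, 311.9, 64.7]
tcp_rot: [179.7, 0.1, 145.5]
ft_force: [-0.1, 0.2, 0.2]
finger_gap: 51.4
```

```bash
python3 - <<'E'
from h import *
plan([503.5,311.7,38],145.5)
E
```

```text
t 10.5 pos [503.4 311.9  64.7] rot [1.7971e+02 1.2000e-01 1.4553e+02] F [-0.1  0.2  0.2] gap 51.4 q [  27.   14.   96.    0.   70. -119.]
 offset tool [-0.2 -0.3 26.7] n>= 0.5335902885361331
 rotvec [0.29 0.12 0.03]
```

jog_arm:
  offset:
    - [0,-1,10]
    - [0,-1,9]
    - [0,-1,8]
    - [0,0,2]
  delta_rot:
    - [0.3,0,0]
    - [0,0,0]
    - [0,0,0]
    - [0,0,0]
  jaw: [60,60,60,60]

```text
time: 10.9
tool_pos: [502.4, 309.9, 35.5]
tcp_rot: [179.9, 0.2, 145.5]
ft_force: [-1.0, -0.3, 0.4]
finger_gap: 51.5
```

```bash
python3 - <<'E'
from h import *
plan([503.5,311.7,38],145.5)
E
```

```text
t 10.9 pos [502.4 309.9  35.5] rot [179.86   0.22 145.55] F [-1.  -0.3  0.4] gap 51.5 q [  27.   16.   97.   -0.   67. -119.]
 offset tool [ 0.1  2.1 -2.5] n>= 0.04949104261706639
 rotvec [0.14 0.22 0.05]
```

jog_arm:
  offset:
    - [0,2,-3]
    - [0,0,-0.5]
    - [0,0,0]
    - [0,0,0]
    - [0,0,0]
    - [0,0,0]
    - [0,0,0]
    - [0,0,0]
  delta_rot:
    - [0.1,0.2,0]
    - [0,0,0]
    - [0,0,0]
    - [0,0,0]
    - [0,0,0]
    - [0,0,0]
    - [0,0,0]
    - [0,0,0]
  jaw: [60,30,10,0,0,0,0,0]
  newtons: 70

```text
time: 11.7
tool_pos: [502.8, 311.2, 37.8]
tcp_rot: [-179.9, -0.1, 145.5]
ft_force: [0.8, 0.1, -1.3]
finger_gap: 13.2
```

```bash
python3 - <<'E'
from h import *
plan([503.5,311.7,38],145.5)
E
```

```text
t 11.7 pos [502.8 311.2  37.8] rot [-1.7990e+02 -7.0000e-02  1.4553e+02] F [ 0.8  0.1 -1.3] gap 13.2 q [  27.   16.   96.    0.   67. -119.]
 offset tool [-0.3  0.9 -0.2] n>= 0.017103238969511225
 rotvec [-0.1  -0.07  0.03]
```

jog_arm:
  offset:
    - [0,0,-10]
    - [0,0,-30]
    - [0,0,-45]
    - [0,0,-45]
    - [0,0,-45]
    - [0,0,-45]
    - [0,0,-45]
    - [0,0,-35]
    - [0,0,0]
  delta_rot:
    - [0,0,0]
    - [0,0,0]
    - [0,0,0]
    - [0,0,0]
    - [0,0,0]
    - [0,0,0]
    - [0,0,0]
    - [0,0,0]
    - [0,0,0]
  jaw: [0,0,0,0,0,0,0,0,0]

```text
time: 12.6
tool_pos: [500.4, 309.9, 353.2]
tcp_rot: [-179.7, -0.2, 145.5]
ft_force: [-0.3, 0.3, -1.2]
finger_gap: 12.8
```

```bash
python3 - <<'E'
from h import *
plan([640,-26,340],102.3)
E
```

```text
t 12.6 pos [500.4 309.9 353.2] rot [-1.7974e+02 -1.5000e-01  1.4553e+02] F [-0.3  0.3 -1.2] gap 12.8 q [  27.    5.   75.    0.  100. -119.]
 offset tool [-305.2 -197.9   13.3] n>= 6.1036244765156775
 rotvec [-0.3  -0.05 43.23]
```

jog_arm:
  offset:
    - [-34,-22,0]
    - [-34,-22,0]
    - [-34,-22,0]
    - [-34,-22,0]
    - [-34,-22,0]
    - [-34,-22,0]
    - [-34,-22,0]
    - [-34,-22,0]
    - [-34,-22,0]
    - [0,0,0]
    - [0,0,0]
    - [0,0,0]
    - [0,0,0]
    - [0,0,0]
    - [0,0,0]
  delta_rot:
    - [0,0,0]
    - [0,0,0]
    - [0,0,0]
    - [0,0,0]
    - [0,0,0]
    - [0,0,0]
    - [0,0,0]
    - [0,0,0]
    - [0,0,0]
    - [0,0,8.5]
    - [0,0,8.5]
    - [0,0,8.5]
    - [0,0,8.5]
    - [0,0,8.5]
    - [0,0,0]
  jaw: [0,0,0,0,0,0,0,0,0,0,0,0,0,0,0]

```text
time: 14.1
tool_pos: [640.8, -34.5, 343.5]
tcp_rot: [-178.9, -0.1, 102.0]
ft_force: [-0.2, -0.2, -2.1]
finger_gap: 13.1
```

```bash
python3 - <<'E'
from h import *
plan([640,-26,300],102.3)
E
```

```text
t 14.1 pos [640.8 -34.5 343.5] rot [-1.7888e+02 -7.0000e-02  1.0204e+02] F [-0.2 -0.2 -2.1] gap 13.1 q [  -7.   14.   66.   -0.  101. -110.]
 offset tool [ 8.4  1.8 43.5] n>= 0.8698422005887911
 rotvec [-1.12 -0.07 -0.26]
```

jog_arm:
  offset:
    - [8.4,1.5,25]
    - [0,0,20]
    - [0,0,8]
    - [0,0,0]
  delta_rot:
    - [-1.1,0,-0.3]
    - [0,0,0]
    - [0,0,0]
    - [0,0,0]
  jaw: [0,0,0,0]

```text
time: 14.5
tool_pos: [639.2, -25.6, 288.1]
tcp_rot: [-179.9, -0.1, 103.3]
ft_force: [0.3, 0.3, -2.1]
finger_gap: 13.0
```

```bash
python3 - <<'E'
from h import *
plan([640,-26,282],102.3)
for n in("top","scene"):
    p,d=cams.snapshot(n);cv2.imwrite(f"pics/{n}5.png",p[:,:,::-1]);np.save(f"pics/{n}5.npy",d)
a=cv2.resize(cv2.imread("pics/top5.png")[100:180,290:390],(500,400),interpolation=cv2.INTER_CUBIC)
b=cv2.resize(cv2.imread("pics/scene5.png")[160:260,270:370],(600,600),interpolation=cv2.INTER_CUBIC)
cv2.imwrite("pics/a5.png",a);cv2.imwrite("pics/b5.png",b)
E
```

```text
t 14.5 pos [639.2 -25.6 288.1] rot [-1.7995e+02 -1.0000e-01  1.0327e+02] F [ 0.3  0.3 -2.1] gap 13.0 q [  -7.   13.   73.    0.   94. -110.]
 offset tool [-0.6  0.7  6.1] n>= 0.1217718691162764
 rotvec [-0.05 -0.1   0.97]
```

View pics/a5.png

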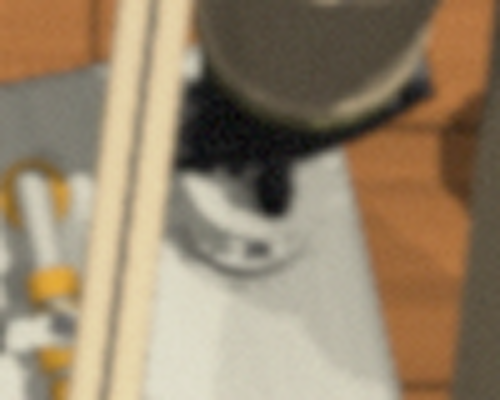

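View pics/b5.png

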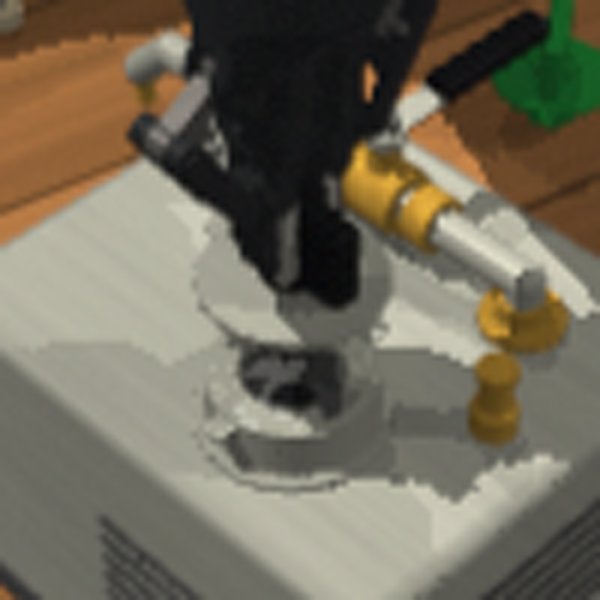

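```bash
python3 - <<'E'
from h import *
t=np.linspace(0,2*np.pi,80)
def ring(cx,cy,z,R):return np.c_[cx+R*np.cos(t),cy+R*np.sin(t),0*t+z]
def dr(n,src,box,S,out,rings):
    u0,v0,w,h=box;c=cv2.resize(cv2.imread(src)[v0:v0+h,u0:u0+w],(w*S,h*S),interpolation=cv2.INTER_CUBIC)
    for P,col in rings:
        p=(proj(n,P)-[u0,v0]+.5)*S-.5;cv2.polylines(c,[np.round(p).astype(np.int32)],True,col,1)
    cv2.imwrite(out,c)
C=(639.2,-25.6);N=(640,-26)
R=[(ring(*C,282,37),(0,0,255)),(ring(*C,276,37),(0,128,255))];Q=[(ring(*N,227,35),(0,255,0)),(ring(*N,227,21.5),(0,255,0)),(ring(*N,200,35),(255,0,0))]
dr("scene","pics/scene5.png",(290,180,60,70),8,"pics/o1.png",R+Q)
dr("scene","pics/scene0.png",(290,195,60,60),8,"pics/o2.png",Q)
dr("top","pics/top5.png",(310,105,60,55),8,"pics/o3.png",R)
dr("top","pics/top0.png",(310,105,60,60),8,"pics/o4.png",Q)
a=[cv2.imread(f"pics/o{i}.png") for i in(1,2,3,4)]
o=np.zeros((600,800,3),np.uint8)
# two combined pictures
cv2.imwrite("pics/oa.png",np.hstack([cv2.resize(a[0],(400,467)),cv2.copyMakeBorder(cv2.resize(a[1],(400,400)),0,67,0,0,0)]))
cv2.imwrite("pics/ob.png",np.hstack([cv2.copyMakeBorder(cv2.resize(a[2],(400,367)),0,33,0,0,0),cv2.resize(a[3],(400,400))]))
E
```

```text
(no output)
```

View pics/oa.png

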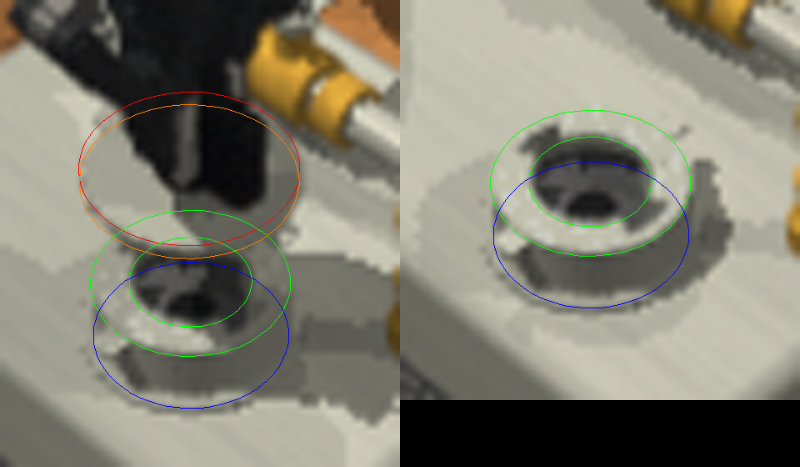

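View pics/ob.png

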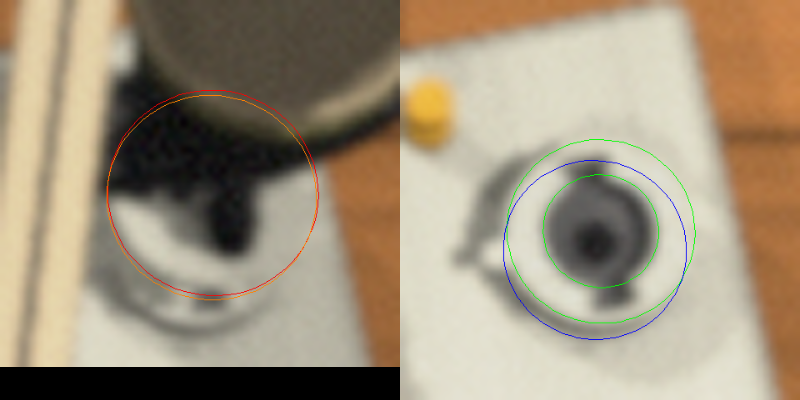

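jog_arm:
  offset:
    - [-0.6,0.7,10]
    - [0,0,8]
    - [0,0,3]
    - [0,0,0]
  delta_rot:
    - [0,0,1]
    - [0,0,0]
    - [0,0,0]
    - [0,0,0]
  jaw: [0,0,0,0]

```text
time: 15.0
tool_pos: [642.3, -26.6, 270.2]
tcp_rot: [179.7, 0.0, 102.2]
ft_force: [0.5, 0.5, -3.4]
finger_gap: 13.3
```

```bash
python3 - <<'E'
from h import *
plan([640,-26,257],102.3)
E
```

```text
t 15.0 pos [642.3 -26.6 270.2] rot [1.7969e+02 4.0000e-02 1.0217e+02] F [ 0.5  0.5 -3.4] gap 13.3 q [  -7.   13.   75.    0.   92. -109.]
 offset tool [ 1.1 -2.1 13.2] n>= 0.26348826847688955
 rotvec [ 0.31  0.04 -0.13]
```

jog_arm:
  offset:
    - [1,-2.2,3]
    - [0,0,3]
    - [0,0,3]
    - [0,0,0]
  delta_rot:
    - [0.3,0,0]
    - [0,0,0]
    - [0,0,0]
    - [0,0,0]
  jaw: [0,0,0,0]

```text
time: 15.4
tool_pos: [639.9, -26.1, 260.9]
tcp_rot: [180.0, 0.0, 102.2]
ft_force: [0.1, -0.3, -1.6]
finger_gap: 13.0
```

```bash
python3 - <<'E'
from h import *
plan([640,-26,257],102.3)
E
```

```text
t 15.4 pos [639.9 -26.1 260.9] rot [1.7998e+02 5.0000e-02 1.0219e+02] F [ 0.1 -0.3 -1.6] gap 13.0 q [  -7.   13.   76.   -0.   91. -109.]
 offset tool [0.1 0.2 3.9] n>= 0.07791712339829393
 rotvec [ 0.02  0.05 -0.11]
```

jog_arm:
  offset:
    - [0,0,3]
    - [0,0,2]
    - [0,0,2]
    - [0,0,2]
    - [0,0,1]
  delta_rot:
    - [0,0,0]
    - [0,0,0]
    - [0,0,0]
    - [0,0,0]
    - [0,0,0]
  jaw: [0,0,0,0,0]

```text
time: 15.9
tool_pos: [639.9, -26.0, 250.9]
tcp_rot: [180.0, 0.0, 102.2]
ft_force: [-2.7, 1.1, -0.8]
finger_gap: 12.5
```

```bash
python3 - <<'E'
from h import *
plan([640,-26,247],102.3)
p,d=cams.snapshot("scene")
cv2.imwrite("pics/s6.png",cv2.resize(p[160:260,270:370,::-1],(600,600),interpolation=cv2.INTER_CUBIC))
E
```

```text
t 15.9 pos [639.9 -26.  250.9] rot [1.7996e+02 4.0000e-02 1.0220e+02] F [-2.7  1.1 -0.8] gap 12.5 q [  -7.   13.   77.   -0.   90. -109.]
 offset tool [-0.   0.1  3.9] n>= 0.07797069122368361
 rotvec [ 0.04  0.04 -0.1 ]
```

View pics/s6.png

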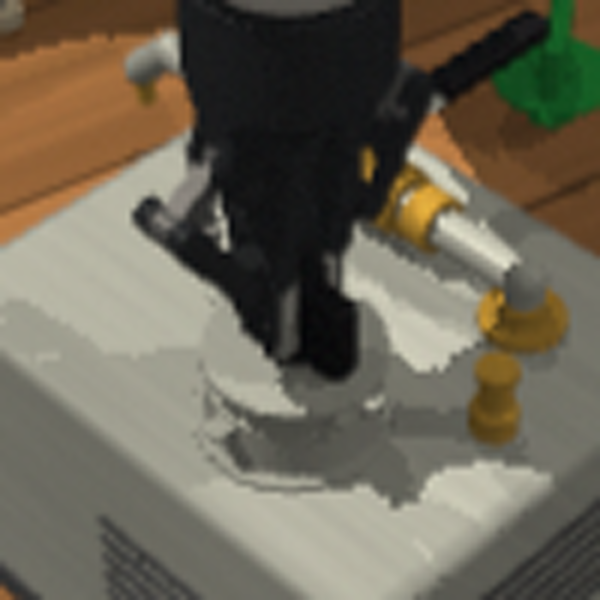

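jog_arm:
  offset:
    - [0.5,-0.7,0.5]
    - [0,0,1.5]
    - [0,0,1.5]
    - [0,0,1.5]
  delta_rot:
    - [0,0,0]
    - [0,0,0]
    - [0,0,0]
    - [0,0,0]
  jaw: [0,0,0,0]

```text
time: 16.35
tool_pos: [639.4, -25.7, 246.4]
tcp_rot: [179.9, 0.1, 102.2]
ft_force: [-3.5, 0.9, 3.7]
finger_gap: 13.1
```

```bash
python3 - <<'E'
from h import *
plan([640,-26,241],102.3)
E
```

```text
t 16.35 pos [639.4 -25.7 246.4] rot [1.7988e+02 8.0000e-02 1.0219e+02] F [-3.5  0.9  3.7] gap 13.1 q [  -7.   13.   77.   -0.   89. -109.]
 offset tool [-0.4  0.5  5.4] n>= 0.10735229419171208
 rotvec [ 0.12  0.08 -0.11]
```

jog_arm:
  offset:
    - [0.3,-1,1.5]
    - [0,0,1.5]
    - [0,0,1.5]
    - [0,0,1]
  delta_rot:
    - [0,0,0]
    - [0,0,0]
    - [0,0,0]
    - [0,0,0]
  jaw: [0,0,0,0]

```text
time: 16.75
tool_pos: [639.3, -25.7, 243.7]
tcp_rot: [179.6, 0.2, 102.2]
ft_force: [-4.0, 0.8, 5.8]
finger_gap: 13.5
```

```bash
python3 - <<'E'
from h import *
plan([640,-26,241],102.3)
E
```

```text
t 16.75 pos [639.3 -25.7 243.7] rot [1.7965e+02 1.6000e-01 1.0219e+02] F [-4.   0.8  5.8] gap 13.5 q [  -7.   13.   78.   -0.   89. -109.]
 offset tool [-0.4  0.6  2.7] n>= 0.054164411459503556
 rotvec [ 0.35  0.16 -0.11]
```

jog_arm:
  offset:
    - [0.2,-1.5,3]
    - [0,-0.5,2.5]
    - [0,0,2]
  delta_rot:
    - [0.3,0.2,0]
    - [0,0,0]
    - [0,0,0]
  jaw: [0,0,0]

```text
time: 17.05
tool_pos: [639.4, -25.8, 240.2]
tcp_rot: [179.5, 0.1, 102.2]
ft_force: [-7.1, 0.3, 9.3]
finger_gap: 13.4
```

```bash
python3 - <<'E'
from h import *
plan([640,-26,241],102.3)
E
```

```text
t 17.05 pos [639.4 -25.8 240.2] rot [1.7954e+02 5.0000e-02 1.0221e+02] F [-7.1  0.3  9.3] gap 13.4 q [  -7.   13.   78.    0.   88. -109.]
 offset tool [-0.4  0.6 -0.8] n>= 0.01665188478208504
 rotvec [ 0.46  0.05 -0.09]
```

jog_arm:
  offset:
    - [0,-3,1.2]
    - [0,-2,1.2]
  delta_rot:
    - [0.4,0,0]
    - [0.4,0,0]
  jaw: [0,0]

```text
time: 17.25
tool_pos: [638.2, -26.1, 241.9]
tcp_rot: [179.7, 0.2, 102.2]
ft_force: [3.1, 2.4, 8.2]
finger_gap: 13.3
```

```bash
python3 - <<'E'
from h import *
plan([640,-26,241],102.3);print(monitor.sense()["wrist_torque"])
E
```

```text
t 17.25 pos [638.2 -26.1 241.9] rot [1.7970e+02 1.6000e-01 1.0225e+02] F [3.1 2.4 8.2] gap 13.3 q [  -7.   13.   78.   -0.   89. -109.]
 offset tool [-0.2  1.8  0.9] n>= 0.0352399090253859
 rotvec [ 0.3   0.16 -0.05]
[ 0.56403877 -0.75054982 -0.04027463]
```

jog_arm:
  offset:
    - [0,0.4,3]
    - [0,0,2]
    - [0,0,1.5]
  delta_rot:
    - [0.3,0.1,0]
    - [0.2,0,0]
    - [0,0,0]
  jaw: [0,0,0]

```text
time: 17.55
tool_pos: [639.2, -26.0, 239.9]
tcp_rot: [-180.0, 0.1, 102.3]
ft_force: [-5.3, 0.6, 10.4]
finger_gap: 13.3
```

```bash
python3 - <<'E'
from h import *
plan([638.8,-26,240],102.3);print(monitor.sense()["wrist_torque"])
E
```

```text
t 17.55 pos [639.2 -26.  239.9] rot [-1.7999e+02  1.4000e-01  1.0227e+02] F [-5.3  0.6 10.4] gap 13.3 q [  -7.   13.   78.   -0.   89. -109.]
 offset tool [ 0.1 -0.4 -0.1] n>= 0.007833044428798307
 rotvec [-0.01  0.14 -0.03]
[ 0.17896171  1.08719417 -0.006521  ]
```

jog_arm:
  offset:
    - [0,-0.5,1.2]
    - [0,0,1.2]
    - [0,0,1.2]
  delta_rot:
    - [0,0,4]
    - [0,0,4]
    - [0,0,4]
  jaw: [0,0,0]

```text
time: 17.85
tool_pos: [639.7, -25.7, 240.7]
tcp_rot: [179.7, 0.1, 90.0]
ft_force: [-4.0, 1.6, 8.8]
finger_gap: 13.0
```

```bash
python3 - <<'E'
from h import *
plan([638.8,-26,240],102.3);print(monitor.sense()["wrist_torque"])
E
```

```text
t 17.85 pos [639.7 -25.7 240.7] rot [1.7969e+02 1.3000e-01 8.9960e+01] F [-4.   1.6  8.8] gap 13.0 q [ -7.  13.  78.  -0.  89. -97.]
 offset tool [-0.3 -0.9  0.7] n>= 0.01876515098035405
 rotvec [  0.3    0.17 -12.34]
[0.38841213 0.94472921 0.08225054]
```

jog_arm:
  offset:
    - [0,-0.7,1.8]
    - [0,-0.5,1.6]
    - [0,-0.5,1.6]
    - [0,-0.5,1.6]
    - [0,-0.5,1.6]
  delta_rot:
    - [0.3,0.1,5]
    - [0,0,5]
    - [0,0,5]
    - [0,0,5]
    - [0,0,5]
  jaw: [0,0,0,0,0]

```text
time: 18.35
tool_pos: [640.0, -24.5, 240.5]
tcp_rot: [179.4, -0.3, 64.0]
ft_force: [-2.3, -0.3, 9.4]
finger_gap: 12.6
```

```bash
python3 - <<'E'
from h import *
plan([639,-26,240],102.3);print(monitor.sense()["wrist_torque"])
E
```

```text
t 18.35 pos [640.  -24.5 240.5] rot [179.38  -0.27  64.03] F [-2.3 -0.3  9.4] gap 12.6 q [ -7.  13.  78.   0.  88. -71.]
 offset tool [-1.8 -0.2  0.5] n>= 0.03608483279100007
 rotvec [  0.69  -0.05 -38.27]
[0.02239817 0.57994821 0.06562447]
```

jog_arm:
  offset:
    - [-1.2,0,1.6]
    - [-0.3,0,1.6]
    - [-0.3,0,1.6]
    - [-0.3,0,1.6]
  delta_rot:
    - [0.6,0,5]
    - [0.1,0,5]
    - [0.1,0,5]
    - [0.1,0,5]
  jaw: [0,0,0,0]

```text
time: 18.75
tool_pos: [640.5, -23.6, 240.4]
tcp_rot: [-179.8, -0.7, 43.3]
ft_force: [-4.8, 2.0, 9.4]
finger_gap: 13.1
```

```bash
python3 - <<'E'
from h import *
plan([639,-26,240],102.3);print(monitor.sense()["wrist_torque"])
E
```

```text
t 18.75 pos [640.5 -23.6 240.4] rot [-179.78   -0.67   43.34] F [-4.8  2.   9.4] gap 13.1 q [ -7.  13.  78.   1.  89. -50.]
 offset tool [-2.8  0.8  0.3] n>= 0.055436124276742806
 rotvec [  0.14  -0.72 -58.96]
[0.16762546 0.75921802 0.12678109]
```

jog_arm:
  offset:
    - [-0.7,-0.6,1.6]
    - [-0.3,-0.3,1.6]
    - [-0.3,-0.3,1.6]
    - [-0.3,-0.3,1.6]
  delta_rot:
    - [0.1,-0.6,5]
    - [0,0,5]
    - [0,0,5]
    - [0,0,5]
  jaw: [0,0,0,0]

```text
time: 19.15
tool_pos: [640.6, -22.8, 240.5]
tcp_rot: [-179.9, -0.4, 22.6]
ft_force: [-3.4, -0.9, 9.0]
finger_gap: 13.0
```

```bash
python3 - <<'E'
from h import *
plan([639,-26,240],12.3);print(monitor.sense()["wrist_torque"])
E
```

```text
t 19.15 pos [640.6 -22.8 240.5] rot [-179.89   -0.41   22.57] F [-3.4 -0.9  9. ] gap 13.0 q [ -7.  13.  78.   0.  89. -29.]
 offset tool [-2.8  2.3  0.5] n>= 0.055149185779426464
 rotvec [-0.14 -0.4  10.27]
[-0.27212662  0.65486098  0.04702233]
```

jog_arm:
  offset:
    - [-0.4,0,1.5]
    - [-0.4,0,1.5]
    - [0,0,1.4]
  delta_rot:
    - [-0.1,-0.4,3]
    - [0,0,3]
    - [0,0,3]
  jaw: [0,0,0]

```text
time: 19.45
tool_pos: [639.5, -23.0, 240.5]
tcp_rot: [179.9, -0.1, 13.2]
ft_force: [-12.8, -0.2, 13.0]
finger_gap: 12.8
```

```bash
python3 - <<'E'
from h import *
plan([639,-26,240],12.3);print(monitor.sense()["wrist_torque"])
E
```

```text
t 19.45 pos [639.5 -23.  240.5] rot [ 1.7994e+02 -8.0000e-02  1.3160e+01] F [-12.8  -0.2  13. ] gap 12.8 q [ -7.  13.  78.  -0.  89. -20.]
 offset tool [-1.2  2.8  0.5] n>= 0.056011036684053
 rotvec [ 0.06 -0.08  0.86]
[0.01542317 2.46085372 0.52656407]
```

jog_arm:
  offset:
    - [-0.8,0,0.8]
  delta_rot:
    - [0,0,1.5]
  jaw: [0]

```text
time: 19.55
tool_pos: [638.5, -23.0, 240.7]
tcp_rot: [179.9, -0.1, 11.6]
ft_force: [-3.0, 2.2, 5.8]
finger_gap: 12.8
```

```bash
python3 - <<'E'
from h import *
plan([639,-26,244.5],12.3);print(monitor.sense()["wrist_torque"])
E
```

```text
t 19.55 pos [638.5 -23.  240.7] rot [ 1.7994e+02 -9.0000e-02  1.1570e+01] F [-3.   2.2  5.8] gap 12.8 q [ -7.  13.  78.  -0.  89. -18.]
 offset tool [-0.1  3.  -3.8] n>= 0.07609707274688465
 rotvec [ 0.06 -0.09 -0.73]
[0.20042905 0.43330348 0.23681279]
```

jog_arm:
  offset:
    - [-0.3,0,1]
    - [0,0,0.8]
  delta_rot:
    - [0,0,1]
    - [0,0,0.5]
  jaw: [0,0]

```text
time: 19.75
tool_pos: [637.9, -23.0, 240.7]
tcp_rot: [179.9, -0.1, 10.0]
ft_force: [-4.7, 0.1, 6.8]
finger_gap: 12.7
```

```bash
python3 - <<'E'
from h import *
plan([639,-26,244.5],12.3);print(monitor.sense()["wrist_torque"])
E
```

```text
t 19.75 pos [637.9 -23.  240.7] rot [ 1.7991e+02 -1.3000e-01  1.0010e+01] F [-4.7  0.1  6.8] gap 12.7 q [ -7.  13.  78.  -0.  89. -17.]
 offset tool [ 0.6  3.1 -3.8] n>= 0.0750813406819838
 rotvec [ 0.09 -0.13 -2.29]
[0.00669184 0.9064553  0.25378671]
```

```bash
python3 - <<'E'
from h import *
for n in("top","scene"):
    p,d=cams.snapshot(n);cv2.imwrite(f"pics/{n}7.png",p[:,:,::-1]);np.save(f"pics/{n}7.npy",d)
a=cv2.resize(cv2.imread("pics/top7.png")[100:170,300:380],(400,350),interpolation=cv2.INTER_CUBIC)
b=cv2.resize(cv2.imread("pics/scene7.png")[190:250,285:350],(400,369),interpolation=cv2.INTER_CUBIC)
o=np.zeros((369,800,3),np.uint8);o[:350,:400]=a;o[:,400:]=b;cv2.imwrite("pics/ab7.png",o)
E
```

```text
(no output)
```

View pics/ab7.png

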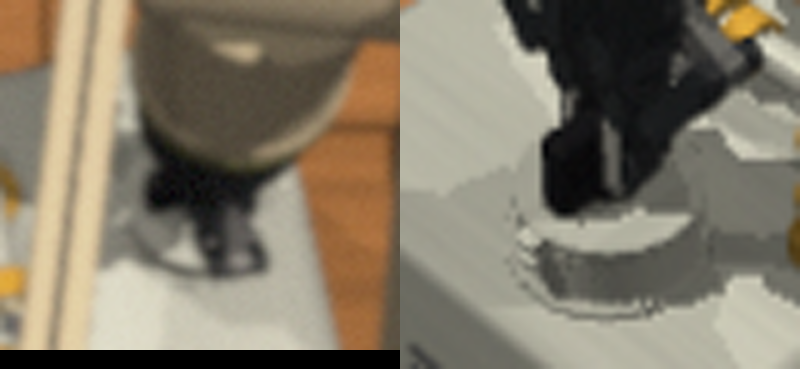

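jog_arm:
  offset:
    - [0.3,0.3,-1]
    - [0,0,-1]
    - [0,0,-0.8]
  delta_rot:
    - [0,0,0]
    - [0,0,0]
    - [0,0,0]
  jaw: [0,0,0]

```text
time: 20.15
tool_pos: [637.7, -23.0, 243.4]
tcp_rot: [179.9, -0.1, 10.1]
ft_force: [-1.7, 1.0, 2.4]
finger_gap: 12.6
```

```bash
python3 - <<'E'
from h import *
plan([639,-26,244.5],12.3);print(monitor.sense()["wrist_torque"])
E
```

```text
t 20.15 pos [637.7 -23.  243.4] rot [ 1.7993e+02 -6.0000e-02  1.0070e+01] F [-1.7  1.   2.4] gap 12.6 q [ -7.  13.  78.  -0.  89. -17.]
 offset tool [ 0.7  3.2 -1.1] n>= 0.06320893673203781
 rotvec [ 0.07 -0.06 -2.23]
[0.01501409 0.26994687 0.16948084]
```

jog_arm:
  offset:
    - [0,0,-0.8]
    - [0,0,-0.8]
    - [0,0,-0.5]
  delta_rot:
    - [0,0,0]
    - [0,0,0]
    - [0,0,0]
  jaw: [0,0,0]

```text
time: 20.45
tool_pos: [637.7, -23.0, 244.3]
tcp_rot: [179.9, -0.0, 10.1]
ft_force: [0.5, 0.6, -1.7]
finger_gap: 12.8
```

```bash
python3 - <<'E'
from h import *
plan([639,-26,244.5],12.3);print(monitor.sense()["wrist_torque"])
E
```

```text
t 20.45 pos [637.7 -23.  244.3] rot [ 1.7995e+02 -1.0000e-02  1.0070e+01] F [ 0.5  0.6 -1.7] gap 12.8 q [ -7.  13.  78.  -0.  89. -17.]
 offset tool [ 0.8  3.2 -0.2] n>= 0.06338114456001119
 rotvec [ 0.05 -0.01 -2.23]
[ 0.00803743 -0.05570718  0.2047859 ]
```

jog_arm:
  offset:
    - [0,0,-1.2]
    - [0,0,-1.2]
  delta_rot:
    - [0,0,0]
    - [0,0,0]
  jaw: [0,0]

```text
time: 20.65
tool_pos: [637.6, -23.0, 244.3]
tcp_rot: [180.0, 0.1, 10.1]
ft_force: [4.7, -0.6, -8.4]
finger_gap: 12.8
```

```bash
python3 - <<'E'
from h import *
plan([639,-26,244.5],12.3);print(monitor.sense()["wrist_torque"])
E
```

```text
t 20.65 pos [637.6 -23.  244.3] rot [1.7998e+02 7.0000e-02 1.0070e+01] F [ 4.7 -0.6 -8.4] gap 12.8 q [ -7.  13.  78.  -0.  89. -17.]
 offset tool [ 0.8  3.2 -0.2] n>= 0.06387584451355088
 rotvec [ 0.02  0.07 -2.23]
[ 0.00444565 -0.79026395  0.06291999]
```

jog_arm:
  offset:
    - [0,0,0.3]
    - [0,0,0]
  delta_rot:
    - [0,0,0]
    - [0,0,0]
  jaw: [0,0]

```text
time: 20.85
tool_pos: [637.7, -23.1, 244.3]
tcp_rot: [180.0, 0.1, 10.1]
ft_force: [0.7, 0.4, -3.6]
finger_gap: 13.0
```

```bash
python3 - <<'E'
from h import *
plan([639,-26,244.5],12.3);print(monitor.sense()["wrist_torque"])
for n in("top","scene"):
    p,d=cams.snapshot(n);cv2.imwrite(f"pics/{n}8.png",p[:,:,::-1]);np.save(f"pics/{n}8.npy",d)
cv2.imwrite("pics/s8.png",cv2.resize(cv2.imread("pics/scene8.png")[130:280,240:440],(800,600),interpolation=cv2.INTER_CUBIC))
E
```

```text
t 20.85 pos [637.7 -23.1 244.3] rot [1.7998e+02 7.0000e-02 1.0060e+01] F [ 0.7  0.4 -3.6] gap 13.0 q [ -7.  13.  78.  -0.  89. -17.]
 offset tool [ 0.8  3.1 -0.2] n>= 0.06251096883783304
 rotvec [ 0.02  0.07 -2.24]
[ 0.06830132 -0.16187798  0.17465678]
```

View pics/s8.png

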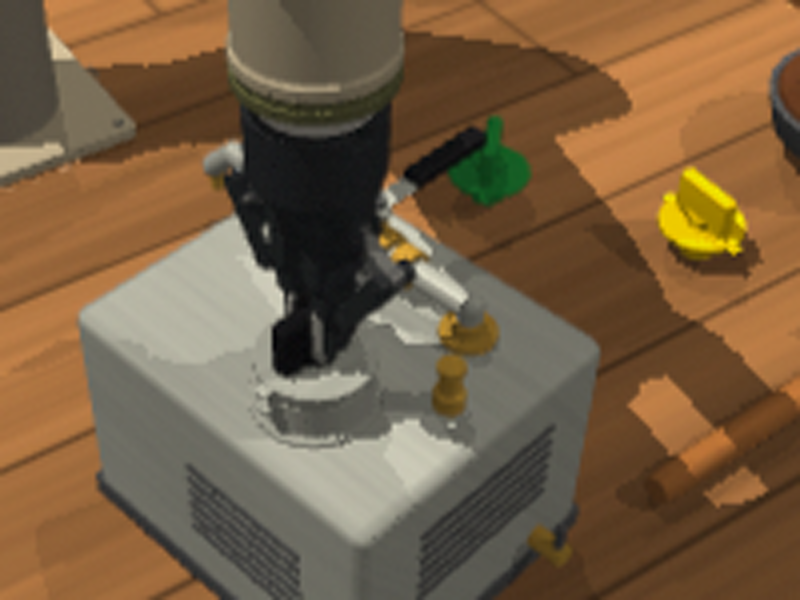

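View pics/top8.png

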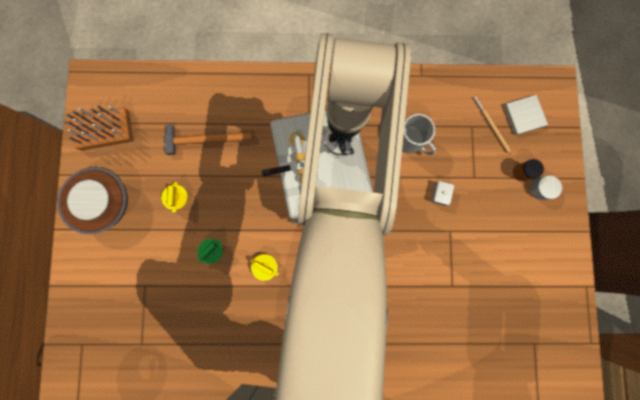

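```bash
python3 - <<'E'
from h import *
for i in(3,8):
    im=cv2.imread(f"pics/top{i}.png");k=np.zeros(im.shape[:2],np.uint8);k[160:185,255:300]=im[160:185,255:300].max(2)<60
    n,l,st,ct=cv2.connectedComponentsWithStats(k);j=1+np.argmax(st[1:,4]);print(i,st[j],ct[j])
print(r.hand_in());s=monitor.sense();print(s["time"],s["tool_pos"],s["ft_force"])
E
```

```text
3 [262 166  27  11 146] [274.67808219 170.52054795]
8 [262 166  28  11 152] [275.07236842 170.47368421]
the job is handed in; nothing more can be done
None
the job is handed in; nothing more can be done
```

I shut the valve first, then fitted and locked the black-handled filler cap, and handed the job in at about 21 s with the gripper still holding the cap.

- **Valve:** I swung the lever clockwise to its stop, where the force rose to about 20 N. From the top camera it lies at about 102.5° against 102.3° for exactly square. Single fits ranged from 101.3° to 104.7°. It had not moved in the last picture.
- **Cap:** The lugs went down through the notches and I pressed the cap to about 1 mm above the rim. I then turned it clockwise, about 92° at the tool. Near the end the torque peaked at 0.5 N m and then settled at about 0.25 N m instead of climbing steeply. The stop is at 91°, so the cap may have slipped about a degree in the grip, and I could not measure its own angle because the fingers hide the handle.
- **Lock:** When I eased the press, the cap rose to 5.3 mm above the rim (locked height 5.5 mm). It did not move when I pulled up until the wrist read 8.4 N downward. A side force of up to about 13 N showed briefly near the end of the turn, then went away.
- **Other things:** The green and yellow caps, silver box, mug and hammer look unmoved in the last pictures, judged by eye.

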